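Wind the tilting table one division onto its stop and clamp it

ROBOT

A 7-joint arm with a two-finger parallel gripper is mounted at the origin on a cart in front of the work surface, level with it; the furniture and walls round the work are solid. World frame = base frame: x ahead of the robot, y to its left, z up, the work surface at z = 0. Lengths are in mm, angles in degrees, forces in N, time in s.
With the tool pointing down it reaches from about 425 to 1025 mm from the base axis. Payload 3.6 kg.
Tool frame: the origin (TCP) lies at the very end of the fingers, on their centre line; the grasp point (between the pads) lies bot.grip_depth behind it (bot.grip_depth is the distance from the TCP to the grasp point, in mm); z points along the fingers, y is the direction in which the jaws open and shut (so a half turn about z gives the same grasp; the last joint's range is limited). The gripper opens to 85 mm and grips with 20 to 120 N. Pads are 22 mm wide; open, the fingers measure 114 mm over their backs; the gripper's body (76 mm by 85 mm) begins 54 mm behind the grasp point. The pads swing forward as they close: fully open they stand 13 mm farther back than shut.
Start: joints at [61.049, 33.873, 2.773, 92.16, -1.908, 54.013, -1.931], TCP at [290.19, -664.394, 231.302] pointing down, gripper open.
Joint ranges: [-153.93, 153.93], [-27.13, 128.08], [-72.61, 78.16], [10.71, 143.7], [-87.88, 267.88], [4.46, 118.87], [-176.78, 176.78]. Speed limits (degrees/s): [147.25, 147.25, 180, 180, 180, 180, 180].

INTERFACE

Orientations are given as [roll, pitch, yaw] about the fixed x, y, z axes, in that order (R = Rz(yaw) Ry(pitch) Rx(roll)).
In Python, from bench import bot, imaging, ticket gives the robot as it stands.
- The arm moves only by the tool play_rows, never from a script. Its argument "commands" is a list of rows, each a list of 7 numbers: the shift along the tool's x, y, z each as a share of 0.2 m, from -1 to 1, then the turn, a rotation vector about the tool's x, y, z each as a share of 45 degrees, from -1 to 1, then the opening, from -1 (shut) to 1 (fully open), so that 0 is half open. A call has 1 to 8 rows; each row is the pose to reach, as a shift and turn from the pose commanded when the call began, along the tool's axes at that moment; what a row does not reach only later rows make up. A row lasts 1/10 s, in which the tool goes at most 50 mm and 8.59 degrees, less where a joint would pass 70% of its speed; a pose out of reach is approached as far as the arm can. A call with a number of a shift or a turn outside -1 to 1 is refused whole. A call with a gripper value outside its range is refused whole. The fingers move at their own pace and stop on an object; "newtons" is the grip in N (left out, the last holds). Time passes only in rows, so rows that repeat a pose let the fingers close. It gives the time, the measured TCP pose, the force and the opening at its end, in the units of the state.
- bot.state(): the state, without advancing time (a new reading comes with each control period).
- imaging.capture(name): name is "scene" or "top"; returns a dict with "frame" (480x640x3 uint8, blue, green, red), "fx", "fy", "cx", "cy" (pixels), "view" (4x4, takes a point from world to camera coordinates). Camera axes: x right, y up, looking along -z (the intrinsics and any distortion apply to the point x, -y, -z); pixel columns grow to the right and rows downward; lengths in mm; the calibration is good to about 2 mm. A picture is of the moment at which its call begins. There is no depth.
- ticket.job_done(): hands the job in, once; it reports no verdict.
The state is a dict: "clock": time; "joint_pos": joint angles; "qd": joint speeds; "joint_torque": joint torques, N m; "tcp_pos": TCP position; "eef_rot": TCP orientation; "force": force on the tool from outside, world axes, zero at the start; "moment": the same for the moment, N m; "opening": finger opening in mm.
Only numpy, scipy, OpenCV 4.12 (cv2) and the standard library are available. Lean on these libraries where they do the work, as an engineer would, in place of code of your own. Each camera call takes 0.05 s, during which the arm holds its last target.

TASK

The piston on the worm-drive tilting table must be tipped one division further towards you. Take the black handle of the handwheel and wind it clockwise (seen from above), about three turns, until the table comes to bear firmly on the set screw under its near edge: you feel the handle stiffen, so stop when it takes about 10 N and never force it beyond 16 N. Then, and not before, swing the red-knobbed clamp lever clockwise all the way to its end to lock the setting, leaving the table bearing on the screw and the things lying around undisturbed.

Things in the scene. Friction and masses are not known exactly. Their poses are not given: they have to be found in the camera images.
- tilt_unit: green cast base of the tilting table, 165 x 330 x 14 mm plate fixed to the bench, with two cheeks (tops 126 mm high) carrying the table between them. Origin: centre of the underside; x points away from the robot across the table, y to the left along the tilt axis (handwheel at +y, clamp lever at -y), z up. It stands somewhere else and turned a little each time.
- tilt_table: steel table plate 116 x 112 x 14 mm with a piston (55 mm wide, top 62 mm above the origin) clamped on it. Origin on the tilt axis, 100 mm above the bench; x, y, z as the base when level (within 0.5 degrees at the start). Winding the handwheel clockwise lowers its near (-x) edge by 5 degrees a turn; one division is 15 degrees. A pad under that edge lands on the set screw of stop_post.
- stop_post: green post 24 mm wide on the base, under the table's near edge; origin: centre of its foot, 14 mm above the bench. Its steel set screw is set anew each time, unmeasured: the table meets it after 2.2 to 3.9 turns of the handwheel, and this must be felt. Past the first touch the handle force rises by about 8 N a radian of handwheel turn; the worm holds the load when released.
- handle_mid (a point): half-way up the handwheel's upright black handle: 21 mm in diameter, 42 mm high, 194 mm above the bench, 38 mm from the handwheel's axis. It revolves freely on its pin, so it can be held firmly while carried round in a circle. The handwheel, 94 mm wide, has its upper face 26 mm below this point (hub: 16 mm below). Turning takes about 5 N at the handle (7 N when fast) until the stop is met.
- crank_axis (a point): point on the handwheel's vertical axis, at the height of handle_mid: the centre of the circle (radius 38 mm) on which the handle runs. It does not move.
- clamp_lever (a joint): angle of the clamp lever, rad: near 0 when loose (0 to 0.25 at the start), grows clockwise seen from above, 1.25 at its end stop (clamped). It takes about 4 N at the knob in either direction and stays where it is left.
- lever_knob (a point): half-way up the red upright knob at the end of the clamp lever: 22 mm in diameter, 34 mm high, 136 mm above the bench; it stands on a thin stem on the flat lever, whose upper side is 31 mm below this point. It runs on a circle of radius 62 mm about lever_pivot and does not revolve on the lever.
- lever_pivot (a point): point on the clamp lever's vertical axis, at the height of lever_knob. The lever points to the base's right (-y) at angle 0 and swings towards the robot (-x).
- spray_bare_mid (a point): centre of a worn silvery spray can with red button, 68 mm in diameter, 146 mm high, standing at the left of the base (bystander; z axis up)
- bolt_tin_mid (a point): centre of a shallow tin of bolts, 72 x 77 x 37 mm, behind the base at the left (bystander)
- spanner_17_mid (a point): centre of a spanner 37 x 218 x 9 mm, lying behind the base at the right (bystander)
- spark_plug_mid (a point): centre of a spark plug 21 x 77 x 23 mm, lying at the right of the base (bystander)

How it is judged:
By the outcome, as a careful person would: the job done as asked, in the order asked, and still so for the second after the job is handed in, with the robot touching nothing.
It also fails if it takes over 72 s, if anything falls off the work surface, if the arm or the gripper's body presses on something with over 40 N, if the wrist force passes 120 N, or if a joint passes its speed limit or range.

## Working session

There is one attempt and no reset: what is moved stays moved. The work goes in short steps, Python scripts to look and compute and a tool call to move; the robot and the scene stay as the last step left them, time stands still between calls to the robot, and variables do not carry over. Pictures are saved under pics/ and viewed, and the job is handed in when it is done.

Besides the shell and the picture viewer there is one more tool, called after "Call:" as name([rows], argument=value, ...), one row to a line, values as JSON. play_rows: Moves the arm, as the interface text tells. Shift numbers are shares of 0.2 m and turn numbers shares of 45 degrees, none past 1 either way. Its arguments: {"type":"object","properties":{"commands":{"type":"array"},"newtons":{"type":"number"}},"required":["commands"]}

```bash
ls; mkdir -p pics; python3 - <<'E'
from bench import bot, imaging, ticket
import cv2,numpy as np
print(bot.state(), bot.grip_depth)
for n in("scene","top"):
    d=imaging.capture(n); cv2.imwrite(f"pics/{n}0.png",d["frame"]); print({k:(v.tolist() if hasattr(v,'tolist') else v) for k,v in d.items() if k!="frame"})
    np.savez(f"{n}0.npz",**d)
E
```

```text
pics
{'clock': 0.0, 'joint_pos': array([61.04957446, 33.92678012,  2.76427275, 92.23507862, -1.90795742,
       54.0127471 , -1.93042074]), 'qd': array([ 0.04419581,  0.04849135,  0.08570647,  0.02452751, -0.02981501,
        0.04921559,  0.06882518]), 'joint_torque': array([-5.62020959e-04, -5.48686194e+01,  1.54667661e+00, -1.98121208e+01,
        9.42122599e-03,  8.72858829e-03,  4.75486477e-07]), 'tcp_pos': array([ 289.88609594, -663.63063571,  230.13497796]), 'eef_rot': array([-1.79871549e+02,  5.54914748e-03,  2.36009367e+01]), 'force': array([-0.53091654,  0.6556159 ,  0.54513119]), 'moment': array([-0.03090027,  0.02072575,  0.03875937]), 'opening': 85.14161331100308} 18.700000000000003
{'fx': 484.0119501062046, 'fy': 484.0119501062046, 'cx': 314.95603516842783, 'cy': 240.39481609159378, 'view': [[0.8750940637391708, -0.4839461614854677, 0.0025480172578012856, -558.5137866031823], [0.27863545921949373, 0.5081325032114463, 0.8149623549867879, -322.1997974109401], [-0.3956926338384457, -0.7124587510611062, 0.5795082980962762, -717.1273890501097], [0.0, 0.0, 0.0, 1.0]]}
{'fx': 511.0089541511936, 'fy': 511.0089541511936, 'cx': 322.78011938994223, 'cy': 247.563127884111, 'view': [[0.06674355020785333, -0.997769481059924, -0.0011666923594907661, -1.7011690480150494], [0.9698499721982565, 0.06460116981304415, 0.23498451073597992, -681.0543816416324], [-0.23438500364292383, -0.01681521704279075, 0.9719984148871392, -1097.0337499679058], [0.0, 0.0, 0.0, 1.0]]}
```

View pics/scene0.png

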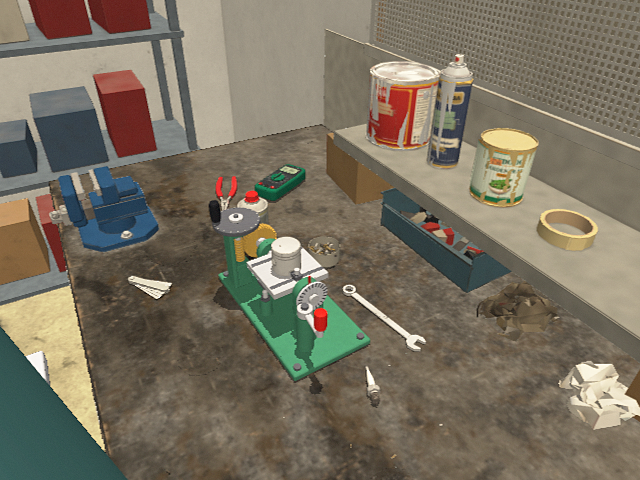

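View pics/top0.png

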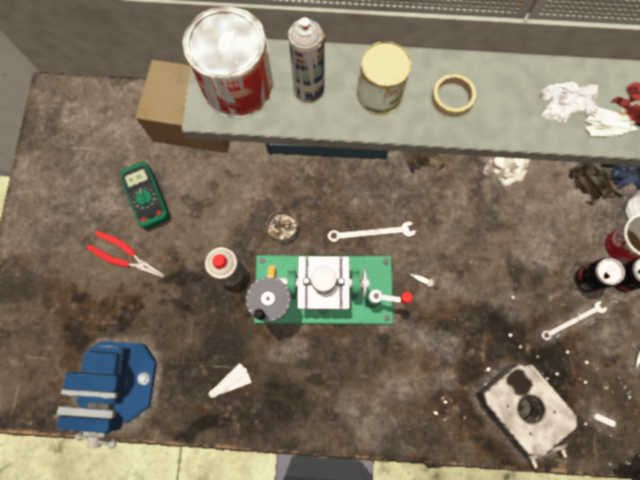

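```bash
cat > h.py <<'E'
import numpy as np,cv2
def ray(d,u,v):
    V=np.array(d["view"]);R=V[:3,:3];t=V[:3,3]
    c=np.array([(u-d["cx"])/d["fx"],-(v-d["cy"])/d["fy"],-1.]) 
    return -R.T@t, R.T@c
def onz(d,u,v,z):
    o,r=ray(d,u,v); return o+r*(z-o[2])/r[2]
def tri(d1,p1,d2,p2):
    o1,r1=ray(d1,*p1);o2,r2=ray(d2,*p2)
    s=np.linalg.lstsq(np.c_[r1,-r2],o2-o1,rcond=None)[0]
    a,b=o1+r1*s[0],o2+r2*s[1]; return (a+b)/2,np.linalg.norm(a-b)
def proj(d,p):
    V=np.array(d["view"]);c=V[:3,:3]@p+V[:3,3]
    return d["cx"]+d["fx"]*c[0]/-c[2], d["cy"]-d["fy"]*c[1]/-c[2]
def blobs(img,f,amin=20):
    n,l,s,c=cv2.connectedComponentsWithStats(f.astype(np.uint8))
    return [(s[i].tolist(),c[i].round(1).tolist()) for i in range(1,n) if s[i,4]>=amin]
E
python3 - <<'E'
from h import *
for n,b in(("scene",(190,170,200,200)),("top",(190,230,260,110))):
    d=np.load(n+"0.npz");f=d["frame"];x,y,w,h=b
    k=4 if n=="scene" else 3
    cv2.imwrite(f"pics/{n}0c.png",cv2.resize(f[y:y+h,x:x+w],None,fx=800//w,fy=800//w,interpolation=cv2.INTER_CUBIC)[:600])
    hsv=cv2.cvtColor(f,cv2.COLOR_BGR2HSV);H,S,V=cv2.split(hsv)
    m=np.zeros(H.shape,bool);m[y:y+h,x:x+w]=1
    print(n,"red",blobs(f,m&((H<6)|(H>174))&(S>170)&(V>90)))
    print("black",blobs(f,m&(V<35)))
    g=m&(H>60)&(H<90)&(S>120)&(V>50)
    print("green",blobs(f,g,100))
    if n=="top":
        print(cv2.minAreaRect(np.argwhere(g)[:,::-1].astype(np.float32)))
        r=cv2.boxPoints(cv2.minAreaRect(np.argwhere(g)[:,::-1].astype(np.float32)))
        for p in r: print(p,onz(d,*p,14).round(1))
E
```

```text
scene red [([216, 177, 7, 21, 102], [218.7, 187.0]), ([229, 176, 8, 22, 102], [233.1, 186.7]), ([245, 191, 14, 11, 127], [251.4, 196.3]), ([314, 308, 13, 23, 269], [320.0, 319.0])]
black [([209, 202, 11, 21, 160], [214.7, 212.7])]
green [([255, 170, 50, 31, 535], [279.4, 187.5]), ([224, 236, 39, 64, 169], [244.2, 266.1]), ([265, 277, 43, 40, 183], [291.9, 294.5]), ([295, 296, 51, 44, 238], [322.6, 318.2])]
top red [([213, 255, 13, 13, 127], [219.3, 261.0]), ([401, 292, 11, 12, 102], [406.2, 297.2])]
black [([241, 283, 5, 7, 25], [242.5, 285.7])]
green []
((0.0, 0.0), (0.0, 0.0), 0.0)
[0. 0.] [1339.7  983.    14. ]
[0. 0.] [1339.7  983.    14. ]
[0. 0.] [1339.7  983.    14. ]
[0. 0.] [1339.7  983.    14. ]
```

```bash
ls pics
```

```text
scene0.png
scene0c.png
top0.png
top0c.png
```

View pics/scene0c.png

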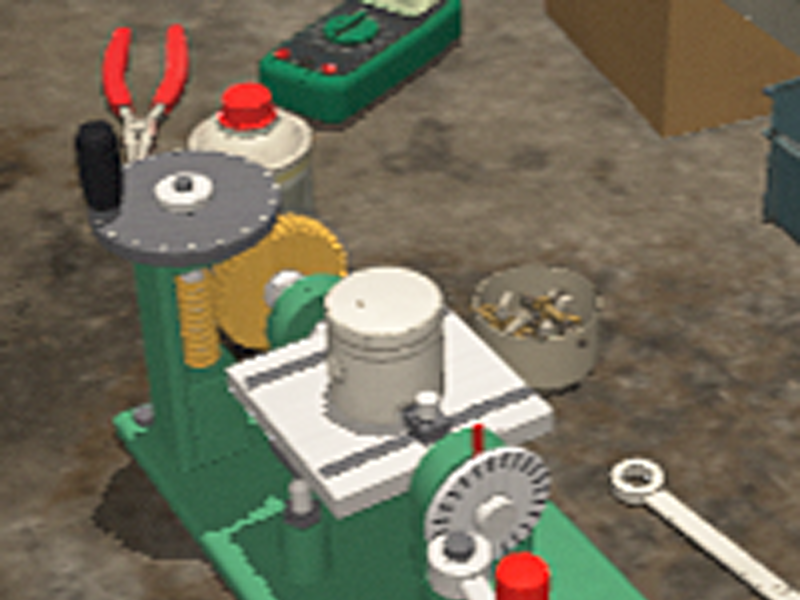

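View pics/top0c.png

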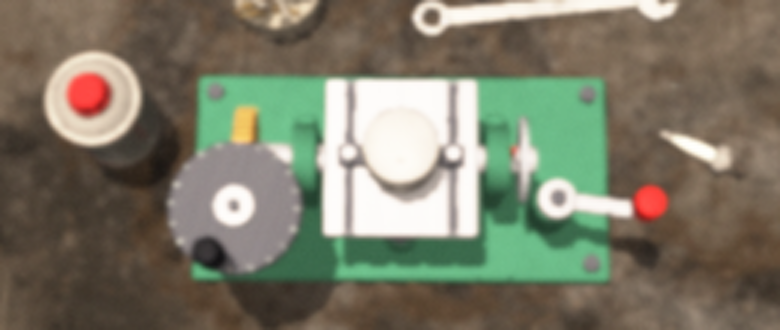

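```bash
python3 - <<'E'
from h import *
s=np.load("scene0.npz");t=np.load("top0.npz")
f=t["frame"];H,S,V=cv2.split(cv2.cvtColor(f,cv2.COLOR_BGR2HSV))
m=np.zeros(H.shape,bool);m[230:340,190:450]=1
print(H[320,350],S[320,350],V[320,350])
g=m&(H>50)&(H<95)&(S>70)
g=cv2.morphologyEx(g.astype(np.uint8),cv2.MORPH_OPEN,np.ones((3,3)))
b=cv2.boxPoints(cv2.minAreaRect(np.argwhere(g)[:,::-1].astype(np.float32)))
P=np.array([onz(t,*p,14) for p in b]);print(b,P.round(1),P.mean(0))
for i in range(4):
    e=P[(i+1)%4]-P[i];print(np.linalg.norm(e),np.degrees(np.arctan2(e[1],e[0])))
bl=m&(V<60); print("blk",blobs(f,bl,10))
d=np.array
print("hub z178",onz(t,268,298.3,180),onz(s,236,217.2,178),tri(t,(268,298.3),s,(236,217.2)))
print("handle top215",onz(t,259.2,313.8,213),onz(s,213.9,203,214),"mid",onz(s,214.7,212.2,194))
print("knob",onz(t,406.4,297.2,150),onz(s,320,319,136),"pivot",tri(t,(376,296),s,(190+460/4,170+546/4)),onz(t,376,296,115))
E
```

```text
71 107 188
[[254. 255.]
 [392. 255.]
 [392. 323.]
 [254. 323.]] [[ 666.2  210.5   14. ]
 [ 688.5 -124.4   14. ]
 [ 524.2 -130.1   14. ]
 [ 502.5  194.4   14. ]] [595.35000036  37.60191843  14.        ]
335.65082375864705 -86.18816306102894
164.35035578486753 -177.9958812138577
325.2249464093685 93.82089579150102
164.40355424570942 5.638805140243051
blk [([224, 265, 26, 28, 276], [239.4, 282.7]), ([193, 276, 9, 5, 28], [196.4, 278.4]), ([255, 310, 11, 10, 73], [259.8, 314.5]), ([398, 310, 11, 8, 51], [404.2, 313.1]), ([267, 324, 24, 15, 141], [277.4, 330.8]), ([284, 324, 5, 4, 13], [285.8, 325.0])]
hub z178 [541.1709532  147.24611062 180.        ] [541.71787935 139.01103197 178.        ] (array([543.36402205, 147.88068021, 172.20103281]), np.float64(2.390992948268458))
handle top215 [504.980188   157.89768393 213.        ] [505.92411627 150.34641531 214.        ] mid [505.08047173 150.50725053 194.        ]
knob [ 566.95758569 -141.36375672  150.        ] [ 569.34128828 -140.30090708  136.        ] pivot (array([572.24354873, -81.04407214, 112.25757466]), np.float64(2.798423328757193)) [570.48580133 -80.33430492 115.        ]
```

```bash
python3 - <<'E'
from h import *
s=np.load("scene0.npz");t=np.load("top0.npz")
for n,p in dict(nl=(219.0,274),nr=(295.5,373),fr=(368.5,340)).items(): print(n,onz(s,*p,14).round(1))
for p in [(254.8,255.3),(391,255.5),(393.5,324),(254,324)]: print(onz(t,*p,14).round(1))
# red button of can, z~146
print(onz(t,219.3,261,143),onz(s,251.4,196.3,143),tri(t,(219.3,261),s,(251.4,196.3)))
f=s["frame"];print(cv2.imwrite("pics/scene1c.png",cv2.resize(f[260:400,200:400],None,fx=4,fy=4,interpolation=cv2.INTER_CUBIC)))
E
```

```text
nl [506.9 190.8  14. ]
nr [ 530.3 -126.2   14. ]
fr [ 682.5 -123.5   14. ]
[665.5 208.5  14. ]
[ 687.1 -122.    14. ]
[ 522.1 -133.7   14. ]
[500.2 194.1  14. ]
[619.93123549 264.42682075 143.        ] [619.69875372 255.20205879 143.        ] (array([622.32606487, 265.54263197, 136.68843738]), np.float64(2.3178202047420857))
True
```

View pics/scene1c.png

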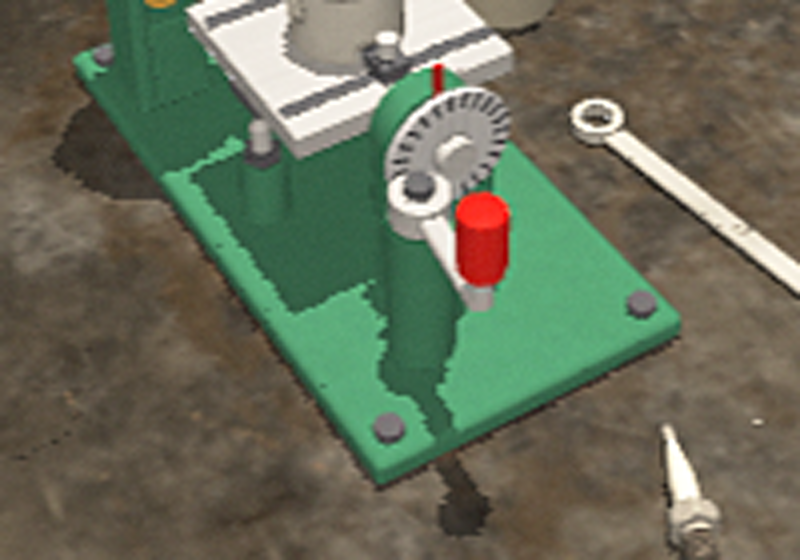

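```bash
cat > plan.py <<'E'
import numpy as np,json,sys
# commanded pose file c.json [x,y,z,yaw]
def load(): return json.load(open('c.json'))
def rows(pts,grip):
    c=load();a=np.radians(c[3]);tx=np.array([np.cos(a),np.sin(a),0]);ty=np.array([np.sin(a),-np.cos(a),0]);out=[]
    for p in pts:
        d=np.array(p[:3])-c[:3]
        out.append([round(float(v),3) for v in (d@tx/200,d@ty/200,-d[2]/200)]+[0,0,round(-(p[3]-c[3])/45,3),grip])
    q=out[-1];assert np.abs(np.array(out)[:,:6]).max()<=1,out
    e=np.array(c[:3])+200*(q[0]*tx+q[1]*ty-q[2]*np.array([0,0,1]))
    json.dump([*e.tolist(),c[3]-45*q[5]],open('c.json','w'))
    print(json.dumps(out).replace(' ','')); print('end cmd',np.round(e,2),c[3]-45*q[5])
def line(t,n,grip,hold=0):
    c=np.array(load());t=np.array(t,float)
    rows([(c+(t-c)*min(1,(i+1)/n)).tolist() for i in range(n+hold)],grip)
def circle(cx,cy,r,a0,step,n,z,yaw,grip,hold=0):
    rows([[cx+r*np.cos(np.radians(a0+step*min(i+1,n))),cy+r*np.sin(np.radians(a0+step*min(i+1,n))),z,yaw] for i in range(n+hold)],grip)
E
echo '[290.19,-664.394,231.302,23.6]' > c.json
python3 -c "
from plan import *
line((360,-510,250,63.6),6,1)
line((430,-345,255,103.6),6,1)
line((490,-175,255,143.6),6,1)
line((510,-10,255,163.5),6,1)
line((510,140,255,163.5),5,1,1)"
```

```text
[[0.105,-0.095,-0.016,0,0,-0.148,1],[0.21,-0.189,-0.031,0,0,-0.296,1],[0.314,-0.284,-0.047,0,0,-0.444,1],[0.419,-0.378,-0.062,0,0,-0.593,1],[0.524,-0.473,-0.078,0,0,-0.741,1],[0.629,-0.568,-0.093,0,0,-0.889,1]]
end cmd [ 359.99 -509.93  249.9 ] 63.605000000000004
[[0.149,-0.009,-0.004,0,0,-0.148,1],[0.298,-0.018,-0.008,0,0,-0.296,1],[0.447,-0.027,-0.013,0,0,-0.444,1],[0.596,-0.035,-0.017,0,0,-0.593,1],[0.745,-0.044,-0.021,0,0,-0.741,1],[0.894,-0.053,-0.025,0,0,-0.889,1]]
end cmd [ 429.98 -345.06  254.9 ] 103.61000000000001
[[0.126,0.082,-0.0,0,0,-0.148,1],[0.252,0.164,-0.0,0,0,-0.296,1],[0.378,0.246,-0.0,0,0,-0.444,1],[0.504,0.328,-0.0,0,0,-0.592,1],[0.63,0.41,-0.0,0,0,-0.741,1],[0.756,0.492,-0.0,0,0,-0.889,1]]
end cmd [ 490.04 -174.95  254.9 ] 143.615
[[0.068,0.121,-0.0,0,0,-0.074,1],[0.136,0.241,-0.0,0,0,-0.147,1],[0.204,0.362,-0.0,0,0,-0.221,1],[0.273,0.482,-0.0,0,0,-0.295,1],[0.341,0.603,-0.0,0,0,-0.368,1],[0.409,0.723,-0.0,0,0,-0.442,1]]
end cmd [509.96 -10.02 254.9 ] 163.505
[[0.043,0.144,-0.0,0,0,0.0,1],[0.085,0.288,-0.0,0,0,0.0,1],[0.128,0.432,-0.0,0,0,0.0,1],[0.17,0.575,-0.0,0,0,0.0,1],[0.213,0.719,-0.0,0,0,0.0,1],[0.213,0.719,-0.0,0,0,0.0,1]]
end cmd [509.95 139.96 254.9 ] 163.505
```

Call:
play_rows([
  [0.105, -0.095, -0.016, 0, 0, -0.148, 1],
  [0.21, -0.189, -0.031, 0, 0, -0.296, 1],
  [0.314, -0.284, -0.047, 0, 0, -0.444, 1],
  [0.419, -0.378, -0.062, 0, 0, -0.593, 1],
  [0.524, -0.473, -0.078, 0, 0, -0.741, 1],
  [0.629, -0.568, -0.093, 0, 0, -0.889, 1],
])

```text
clock: 0.7
tcp_pos: [360.1, -508.5, 249.6]
eef_rot: [-180.0, -0.0, 63.9]
force: [-0.0, -0.1, -0.8]
opening: 85.1
```

Call:
play_rows([
  [0.149, -0.009, -0.004, 0, 0, -0.148, 1],
  [0.298, -0.018, -0.008, 0, 0, -0.296, 1],
  [0.447, -0.027, -0.013, 0, 0, -0.444, 1],
  [0.596, -0.035, -0.017, 0, 0, -0.593, 1],
  [0.745, -0.044, -0.021, 0, 0, -0.741, 1],
  [0.894, -0.053, -0.025, 0, 0, -0.889, 1],
])

```text
clock: 1.3
tcp_pos: [430.0, -343.8, 254.6]
eef_rot: [-180.0, -0.0, 103.9]
force: [0.4, -0.5, -1.0]
opening: 85.2
```

Call:
play_rows([
  [0.126, 0.082, 0, 0, 0, -0.148, 1],
  [0.252, 0.164, 0, 0, 0, -0.296, 1],
  [0.378, 0.246, 0, 0, 0, -0.444, 1],
  [0.504, 0.328, 0, 0, 0, -0.592, 1],
  [0.63, 0.41, 0, 0, 0, -0.741, 1],
  [0.756, 0.492, 0, 0, 0, -0.889, 1],
])

```text
clock: 1.9
tcp_pos: [490.0, -173.8, 254.6]
eef_rot: [-180.0, -0.0, 143.9]
force: [0.1, -0.3, -0.6]
opening: 85.4
```

Call:
play_rows([
  [0.068, 0.121, 0, 0, 0, -0.074, 1],
  [0.136, 0.241, 0, 0, 0, -0.147, 1],
  [0.204, 0.362, 0, 0, 0, -0.221, 1],
  [0.273, 0.482, 0, 0, 0, -0.295, 1],
  [0.341, 0.603, 0, 0, 0, -0.368, 1],
  [0.409, 0.723, 0, 0, 0, -0.442, 1],
])

```text
clock: 2.5
tcp_pos: [509.7, -9.1, 254.6]
eef_rot: [-180.0, -0.0, 163.6]
force: [-0.3, -0.5, 0.7]
opening: 85.7
```

Call:
play_rows([
  [0.043, 0.144, 0, 0, 0, 0, 1],
  [0.085, 0.288, 0, 0, 0, 0, 1],
  [0.128, 0.432, 0, 0, 0, 0, 1],
  [0.17, 0.575, 0, 0, 0, 0, 1],
  [0.213, 0.719, 0, 0, 0, 0, 1],
  [0.213, 0.719, 0, 0, 0, 0, 1],
])

```text
clock: 3.1
tcp_pos: [509.4, 145.3, 255.4]
eef_rot: [179.8, -0.0, 163.9]
force: [-0.8, -0.0, 0.7]
opening: 85.4
```

```bash
cat > look.py <<'E'
from bench import bot, imaging
import cv2,numpy as np,sys
tag=sys.argv[1]
for n,b in(("scene",(160,110,200,150)),("top",(190,230,260,110))) if len(sys.argv)<3 else (("scene",(240,220,200,150)),("top",(290,230,160,120))):
    d=imaging.capture(n);np.savez(f"{n}{tag}.npz",**d);x,y,w,h=b
    cv2.imwrite(f"pics/{n}{tag}.png",cv2.resize(d["frame"][y:y+h,x:x+w],None,fx=800//w,fy=800//w,interpolation=cv2.INTER_CUBIC)[:600])
s=bot.state();print(s["clock"],s["tcp_pos"].round(1),s["eef_rot"].round(2),s["force"].round(2),s["joint_pos"].round(1))
E
python3 look.py 2
```

```text
3.2 [509.6 140.2 254.6] [-1.7996e+02 -4.0000e-02  1.6361e+02] [-0.36 -0.26  0.15] [ 11.5  22.5 -41.4 114.8  19.4  49.6  33.1]
```

View pics/scene2.png

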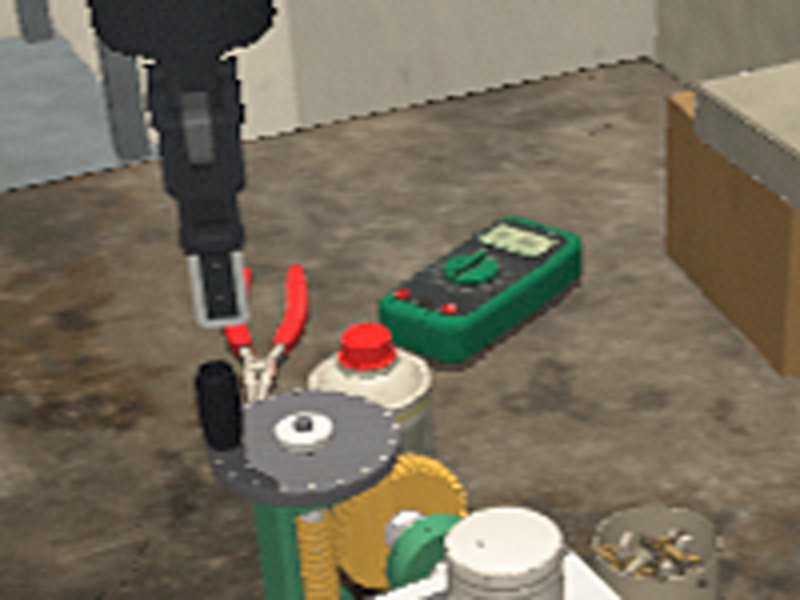

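View pics/top2.png

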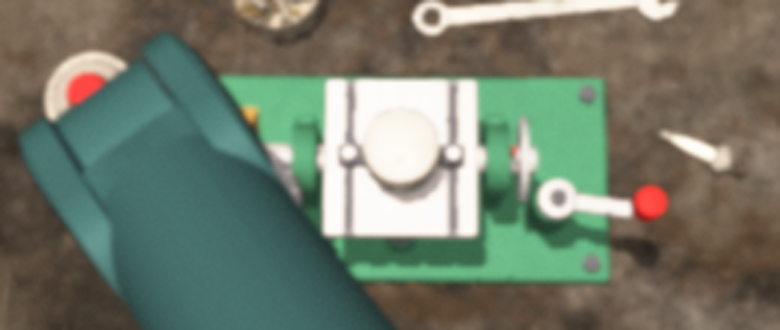

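```bash
python3 - <<'E'
from h import *
s=np.load("scene2.npz");print(ray(s,300,200)[0])
for off in (42,50,57):
  for z in (254.6,267.6):
    p=np.array([509.6-.282*off,140.2-.959*off,z]);print(off,z,proj(s,p))
for p in ([541,147,178],[505,158,215],[505,158,194]): print(proj(s,np.array(p,float)))
E
```

```text
[ 294.76636231 -617.49409753  679.58508119]
42 254.6 (np.float64(216.36722462034754), np.float64(197.203675701237))
42 267.6 (np.float64(215.49189672152744), np.float64(190.63506918683214))
50 254.6 (np.float64(216.62537642811864), np.float64(199.50887150522837))
50 267.6 (np.float64(215.74565313818124), np.float64(192.9106462479084))
57 254.6 (np.float64(216.85452040393608), np.float64(201.5550385885614))
57 267.6 (np.float64(215.97092513436206), np.float64(194.93078742806645))
(np.float64(234.12560663128005), np.float64(215.33183741824865))
(np.float64(211.99112040320176), np.float64(200.8080008746715))
(np.float64(213.32920358086045), np.float64(210.3656045908612))
```

```bash
python3 -c "
from plan import *
line((505.5,154,220,163.5),3,1)
line((505.5,154,186,163.5),3,1,1)"
```

```text
[[0.014,0.02,0.058,0,0,0.0,1],[0.027,0.041,0.116,0,0,0.0,1],[0.041,0.061,0.175,0,0,0.0,1]]
end cmd [505.55 153.99 219.9 ] 163.505
[[0.0,-0.0,0.057,0,0,0.0,1],[0.0,-0.0,0.113,0,0,0.0,1],[0.0,-0.0,0.17,0,0,0.0,1],[0.0,-0.0,0.17,0,0,0.0,1]]
end cmd [505.55 153.99 185.9 ] 163.505
```

Call:
play_rows([
  [0.014, 0.02, 0.058, 0, 0, 0, 1],
  [0.027, 0.041, 0.116, 0, 0, 0, 1],
  [0.041, 0.061, 0.175, 0, 0, 0, 1],
])

```text
clock: 3.5
tcp_pos: [505.2, 153.0, 218.4]
eef_rot: [-179.9, -0.1, 163.4]
force: [-0.4, -0.4, -0.8]
opening: 85.3
```

Call:
play_rows([
  [0, 0, 0.057, 0, 0, 0, 1],
  [0, 0, 0.113, 0, 0, 0, 1],
  [0, 0, 0.17, 0, 0, 0, 1],
  [0, 0, 0.17, 0, 0, 0, 1],
])

```text
clock: 3.9
tcp_pos: [504.5, 153.1, 184.0]
eef_rot: [-179.9, -0.2, 163.5]
force: [-1.2, -0.4, 0.5]
opening: 85.5
```

```bash
python3 look.py 3
```

```text
4.0 [505.6 153.9 185.6] [-1.7999e+02 -3.0000e-02  1.6350e+02] [ 0.71 -0.06 -0.2 ] [  6.5  27.6 -37.9 118.5  25.2  41.9  26.1]
```

View pics/scene3.png

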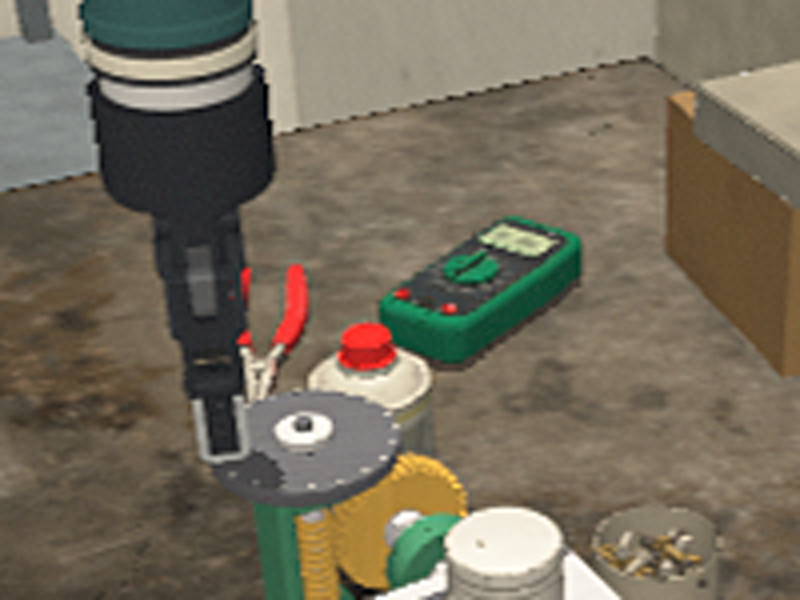

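Call:
play_rows([
  [0, 0, 0, 0, 0, 0, -1],
  [0, 0, 0, 0, 0, 0, -1],
  [0, 0, 0, 0, 0, 0, -1],
  [0, 0, 0, 0, 0, 0, -1],
  [0, 0, 0, 0, 0, 0, -1],
  [0, 0, 0, 0, 0, 0, -1],
], newtons=50)

```text
clock: 4.6
tcp_pos: [507.6, 157.0, 187.4]
eef_rot: [179.6, 0.2, 163.6]
force: [0.9, 4.6, 4.3]
opening: 18.9
```

```bash
python3 look.py 4
```

```text
4.7 [507.6 156.9 187.4] [179.66   0.2  163.57] [2.73 5.74 4.47] [  6.5  27.5 -38.  118.4  25.2  41.7  26.1]
```

View pics/scene4.png

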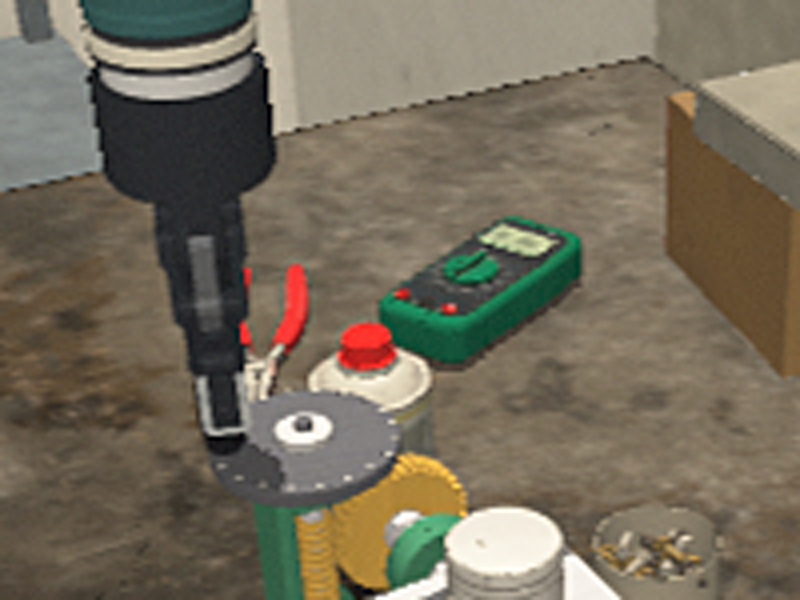

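```bash
python3 -c "
from plan import *
c=load();line((507,157.5,c[2],163.5),2,-.2)
line((507,157.5,182.5,163.5),2,-.2,1)"
```

```text
[[-0.001,0.009,-0.0,0,0,0.0,-0.2],[-0.002,0.019,-0.0,0,0,0.0,-0.2]]
end cmd [507.01 157.52 185.9 ] 163.505
[[0.0,-0.0,0.009,0,0,0.0,-0.2],[0.0,-0.0,0.017,0,0,0.0,-0.2],[0.0,-0.0,0.017,0,0,0.0,-0.2]]
end cmd [507.01 157.52 182.5 ] 163.505
```

Call:
play_rows([
  [-0.001, 0.009, 0, 0, 0, 0, -0.2],
  [-0.002, 0.019, 0, 0, 0, 0, -0.2],
])

```text
clock: 4.9
tcp_pos: [506.1, 156.0, 185.3]
eef_rot: [-179.8, -0.1, 163.5]
force: [0.5, 0.0, -0.3]
opening: 33.9
```

Call:
play_rows([
  [0, 0, 0.009, 0, 0, 0, -0.2],
  [0, 0, 0.017, 0, 0, 0, -0.2],
  [0, 0, 0.017, 0, 0, 0, -0.2],
])

```text
clock: 5.2
tcp_pos: [506.4, 156.8, 181.8]
eef_rot: [-179.9, -0.1, 163.5]
force: [-0.3, -0.9, 0.7]
opening: 34.2
```

Call:
play_rows([
  [0, 0, 0, 0, 0, 0, -1],
  [0, 0, 0, 0, 0, 0, -1],
  [0, 0, 0, 0, 0, 0, -1],
  [0, 0, 0, 0, 0, 0, -1],
], newtons=50)

```text
clock: 5.6
tcp_pos: [506.8, 157.2, 182.4]
eef_rot: [-180.0, -0.0, 163.5]
force: [-0.5, -0.3, 0.1]
opening: 19.2
```

```bash
python3 -c "
from bench import bot
for i in range(1):
  s=bot.state();print(s['clock'],s['tcp_pos'],s['force'],s['opening'])"
```

```text
5.6 [506.84473075 157.20520722 182.43206875] [-0.52064136 -0.27972387  0.05946442] 19.151097639522845
```

```bash
cat > crank.py <<'E'
from plan import *
import sys
cx,cy,a0,step,n,hold=map(float,sys.argv[1:7])
circle(cx,cy,38,a0,step,int(n),182.5,163.505,-1,int(hold))
E
cat > st.py <<'E'
from bench import bot
import numpy as np,sys,json
cx,cy=map(float,sys.argv[1:3])
s=bot.state();p=s['tcp_pos'];f=s['force'];d=p[:2]-[cx,cy];a=np.arctan2(d[1],d[0])
er=np.array([np.cos(a),np.sin(a)]);et=np.array([np.sin(a),-np.cos(a)])
open('log.txt','a').write(json.dumps([s['clock'],*p.tolist(),*f.tolist()])+'\n')
c=json.load(open('c.json'))
print('t',s['clock'],'tcp',p.round(1),'r',np.hypot(*d).round(2),'ang',np.degrees(a).round(1),'Frad',(f[:2]@er).round(2),'Fres',(-f[:2]@et).round(2),'fz',f[2].round(1),'lag',(np.array(c[:3])-p).round(1),'open',s['opening'].round(1), 'j7',s['joint_pos'][[2,4,6]].round(0))
E
python3 st.py 543.2 146.2; python3 crank.py 543.2 146.2 163.2 -12 6 0
```

```text
[[-0.004,0.038,0.0,0,0,-0.0,-1],[-0.016,0.075,0.0,0,0,-0.0,-1],[-0.036,0.11,0.0,0,0,-0.0,-1],[-0.063,0.139,0.0,0,0,-0.0,-1],[-0.095,0.162,0.0,0,0,-0.0,-1],[-0.132,0.178,0.0,0,0,-0.0,-1]]
end cmd [542.43 184.16 182.5 ] 163.505Traceback (most recent call last):
  File "st.py", line 8, in <module>
    print('t',s['clock'],'tcp',p.round(1),'r',np.hypot(*d).round(2),'ang',np.degrees(a).round(1),'Frad',(f[:2]@er).round(2),'Fres',(-f[:2]@et).round(2),'fz',f[2].round(1),'lag',(np.array(c[:3])-p).round(1),'open',s['opening'].round(1), 'j7',s['joint_pos'][[2,4,6]].round(0))
                                                                                                                                                                                                                     ^^^^^^^^^^^^^^^^^^
AttributeError: 'float' object has no attribute 'round'
```

```bash
sed -i "s/s\['opening'\].round(1)/round(float(s['opening']),1)/" st.py
```

Call:
play_rows([
  [-0.004, 0.038, 0, 0, 0, 0, -1],
  [-0.016, 0.075, 0, 0, 0, 0, -1],
  [-0.036, 0.11, 0, 0, 0, 0, -1],
  [-0.063, 0.139, 0, 0, 0, 0, -1],
  [-0.095, 0.162, 0, 0, 0, 0, -1],
  [-0.132, 0.178, 0, 0, 0, 0, -1],
])

```text
clock: 6.2
tcp_pos: [538.3, 187.2, 182.4]
eef_rot: [-180.0, -0.4, 163.7]
force: [-7.5, 3.3, 4.1]
opening: 19.1
```

```bash
python3 st.py 543.2 146.2; python3 crank.py 543.2 146.2 91.2 -15 8 0
```

```text
t 6.2 tcp [538.3 187.2 182.4] r 41.3 ang 96.8 Frad 4.12 Fres 7.09 fz 4.1 lag [ 4.1 -3.1  0.1] open 19.1 j7 [-37.  26.  25.]
[[-0.049,0.009,0.0,0,0,-0.0,-1],[-0.098,0.005,0.0,0,0,-0.0,-1],[-0.145,-0.012,0.0,0,0,-0.0,-1],[-0.185,-0.04,0.0,0,0,-0.0,-1],[-0.217,-0.078,0.0,0,0,-0.0,-1],[-0.239,-0.123,0.0,0,0,-0.0,-1],[-0.247,-0.172,0.0,0,0,-0.0,-1],[-0.243,-0.221,0.0,0,0,-0.0,-1]]
end cmd [576.48 127.98 182.5 ] 163.505
```

```bash
echo '[542.43,184.16,182.5,163.505]'>c.json; python3 crank.py 543.5 149.3 92 -15 8 0
```

```text
[[-0.043,0.024,-0.0,0,0,-0.0,-1],[-0.093,0.021,-0.0,0,0,-0.0,-1],[-0.139,0.004,-0.0,0,0,-0.0,-1],[-0.181,-0.023,-0.0,0,0,-0.0,-1],[-0.213,-0.061,-0.0,0,0,-0.0,-1],[-0.235,-0.105,-0.0,0,0,-0.0,-1],[-0.244,-0.154,-0.0,0,0,-0.0,-1],[-0.241,-0.204,-0.0,0,0,-0.0,-1]]
end cmd [577.06 131.35 182.5 ] 163.505
```

Call:
play_rows([
  [-0.043, 0.024, 0, 0, 0, 0, -1],
  [-0.093, 0.021, 0, 0, 0, 0, -1],
  [-0.139, 0.004, 0, 0, 0, 0, -1],
  [-0.181, -0.023, 0, 0, 0, 0, -1],
  [-0.213, -0.061, 0, 0, 0, 0, -1],
  [-0.235, -0.105, 0, 0, 0, 0, -1],
  [-0.244, -0.154, 0, 0, 0, 0, -1],
  [-0.241, -0.204, 0, 0, 0, 0, -1],
])

```text
clock: 7.0
tcp_pos: [579.3, 135.6, 182.6]
eef_rot: [179.5, 0.2, 163.6]
force: [3.6, 6.1, -7.3]
opening: 19.7
```

```bash
python3 st.py 543.5 149.3
```

```text
t 7.0 tcp [579.3 135.6 182.6] r 38.36 ang -20.9 Frad 1.16 Fres 6.95 fz -7.3 lag [-2.3 -4.3 -0.1] open 19.7 j7 [-37.  26.  31.]
```

```bash
cat > fit.py <<'E'
import numpy as np,json
from scipy.optimize import least_squares
P=[[506.8,157.2]]+[json.loads(l)[1:3] for l in open('log.txt')][2:]
P=np.array(P);r=least_squares(lambda c:np.hypot(*(P-c).T)-38,[543,149]);print(r.x,r.fun.round(2))
E
python3 fit.py;python3 crank.py 543.5 149.3 -28 -15 8 0
```

```text
[544.05799809 149.7272777 ] [0. 0.]
[[0.016,-0.046,-0.0,0,0,-0.0,-1],[0.044,-0.088,-0.0,0,0,-0.0,-1],[0.082,-0.12,-0.0,0,0,-0.0,-1],[0.126,-0.142,-0.0,0,0,-0.0,-1],[0.175,-0.151,-0.0,0,0,-0.0,-1],[0.224,-0.148,-0.0,0,0,-0.0,-1],[0.271,-0.132,-0.0,0,0,-0.0,-1],[0.312,-0.104,-0.0,0,0,-0.0,-1]]
end cmd [511.32 129.13 182.5 ] 163.505
```

Call:
play_rows([
  [0.016, -0.046, 0, 0, 0, 0, -1],
  [0.044, -0.088, 0, 0, 0, 0, -1],
  [0.082, -0.12, 0, 0, 0, 0, -1],
  [0.126, -0.142, 0, 0, 0, 0, -1],
  [0.175, -0.151, 0, 0, 0, 0, -1],
  [0.224, -0.148, 0, 0, 0, 0, -1],
  [0.271, -0.132, 0, 0, 0, 0, -1],
  [0.312, -0.104, 0, 0, 0, 0, -1],
])

```text
clock: 7.8
tcp_pos: [513.9, 126.6, 182.5]
eef_rot: [-179.9, 0.3, 163.4]
force: [5.1, -4.6, -2.9]
opening: 19.3
```

```bash
python3 st.py 543.5 149.3;python3 fit.py;python3 crank.py 543.7 149.6 -148 -15 8 0
```

```text
t 7.8 tcp [513.9 126.6 182.5] r 37.28 ang -142.4 Frad -1.23 Fres 6.69 fz -2.9 lag [-2.6  2.6  0. ] open 19.3 j7 [-38.  26.  29.]
[544.06347775 149.74531454] [ 0.  0. -0.]
[[0.032,0.039,-0.0,0,0,-0.0,-1],[0.054,0.084,-0.0,0,0,-0.0,-1],[0.063,0.133,-0.0,0,0,-0.0,-1],[0.06,0.182,-0.0,0,0,-0.0,-1],[0.044,0.229,-0.0,0,0,-0.0,-1],[0.016,0.27,-0.0,0,0,-0.0,-1],[-0.021,0.303,-0.0,0,0,-0.0,-1],[-0.066,0.324,-0.0,0,0,-0.0,-1]]
end cmd [542.38 187.51 182.5 ] 163.505
```

Call:
play_rows([
  [0.032, 0.039, 0, 0, 0, 0, -1],
  [0.054, 0.084, 0, 0, 0, 0, -1],
  [0.063, 0.133, 0, 0, 0, 0, -1],
  [0.06, 0.182, 0, 0, 0, 0, -1],
  [0.044, 0.229, 0, 0, 0, 0, -1],
  [0.016, 0.27, 0, 0, 0, 0, -1],
  [-0.021, 0.303, 0, 0, 0, 0, -1],
  [-0.066, 0.324, 0, 0, 0, 0, -1],
])

```text
clock: 8.6
tcp_pos: [539.2, 187.5, 182.3]
eef_rot: [-179.7, -0.3, 163.6]
force: [-6.3, -1.1, 7.0]
opening: 19.0
```

```bash
python3 st.py 544 149.7;python3 fit.py;python3 crank.py 544 149.7 -268 -15 8 0
```

```text
t 8.6 tcp [539.2 187.5 182.3] r 38.06 ang 97.3 Frad -0.34 Fres 6.44 fz 7.0 lag [3.2 0.1 0.2] open 19.0 j7 [-37.  26.  24.]
[544.06337277 149.7601391 ] [-0.    0.01  0.01  0.01]
[[-0.05,0.011,-0.0,0,0,-0.0,-1],[-0.099,0.007,-0.0,0,0,-0.0,-1],[-0.146,-0.009,-0.0,0,0,-0.0,-1],[-0.187,-0.037,-0.0,0,0,-0.0,-1],[-0.22,-0.074,-0.0,0,0,-0.0,-1],[-0.242,-0.119,-0.0,0,0,-0.0,-1],[-0.251,-0.167,-0.0,0,0,-0.0,-1],[-0.248,-0.217,-0.0,0,0,-0.0,-1]]
end cmd [577.62 131.82 182.5 ] 163.505
```

Centre confirmed to about 0.1 mm (544.06, 149.75).

Call:
play_rows([
  [-0.05, 0.011, 0, 0, 0, 0, -1],
  [-0.099, 0.007, 0, 0, 0, 0, -1],
  [-0.146, -0.009, 0, 0, 0, 0, -1],
  [-0.187, -0.037, 0, 0, 0, 0, -1],
  [-0.22, -0.074, 0, 0, 0, 0, -1],
  [-0.242, -0.119, 0, 0, 0, 0, -1],
  [-0.251, -0.167, 0, 0, 0, 0, -1],
  [-0.248, -0.217, 0, 0, 0, 0, -1],
])

```text
clock: 9.4
tcp_pos: [579.6, 136.2, 182.6]
eef_rot: [179.5, 0.1, 163.6]
force: [4.2, 6.8, -6.1]
opening: 19.1
```

```bash
python3 st.py 544.06 149.75;python3 crank.py 544.06 149.75 -388 -15 8 0
```

```text
t 9.4 tcp [579.6 136.2 182.6] r 38.03 ang -20.8 Frad 1.57 Fres 7.82 fz -6.1 lag [-2.  -4.4 -0.1] open 19.1 j7 [-37.  26.  31.]
[[0.016,-0.046,-0.0,0,0,-0.0,-1],[0.044,-0.088,-0.0,0,0,-0.0,-1],[0.081,-0.12,-0.0,0,0,-0.0,-1],[0.126,-0.142,-0.0,0,0,-0.0,-1],[0.175,-0.151,-0.0,0,0,-0.0,-1],[0.224,-0.148,-0.0,0,0,-0.0,-1],[0.271,-0.132,-0.0,0,0,-0.0,-1],[0.312,-0.104,-0.0,0,0,-0.0,-1]]
end cmd [511.88 129.59 182.5 ] 163.505
```

Call:
play_rows([
  [0.016, -0.046, 0, 0, 0, 0, -1],
  [0.044, -0.088, 0, 0, 0, 0, -1],
  [0.081, -0.12, 0, 0, 0, 0, -1],
  [0.126, -0.142, 0, 0, 0, 0, -1],
  [0.175, -0.151, 0, 0, 0, 0, -1],
  [0.224, -0.148, 0, 0, 0, 0, -1],
  [0.271, -0.132, 0, 0, 0, 0, -1],
  [0.312, -0.104, 0, 0, 0, 0, -1],
])

```text
clock: 10.2
tcp_pos: [514.1, 126.5, 182.4]
eef_rot: [-179.8, 0.2, 163.4]
force: [3.5, -5.0, -0.5]
opening: 19.3
```

```bash
python3 st.py 544.06 149.75;python3 crank.py 544.06 149.75 -508 -10 8 0
```

```text
t 10.2 tcp [514.1 126.5 182.4] r 37.95 ang -142.1 Frad 0.29 Fres 6.08 fz -0.5 lag [-2.2  3.1  0.1] open 19.3 j7 [-38.  26.  28.]
[[0.023,0.024,-0.0,0,0,-0.0,-1],[0.041,0.052,-0.0,0,0,-0.0,-1],[0.055,0.082,-0.0,0,0,-0.0,-1],[0.062,0.114,-0.0,0,0,-0.0,-1],[0.064,0.147,-0.0,0,0,-0.0,-1],[0.061,0.18,-0.0,0,0,-0.0,-1],[0.051,0.212,-0.0,0,0,-0.0,-1],[0.036,0.242,-0.0,0,0,-0.0,-1]]
end cmd [518.72 178.04 182.5 ] 163.505
```

Call:
play_rows([
  [0.023, 0.024, 0, 0, 0, 0, -1],
  [0.041, 0.052, 0, 0, 0, 0, -1],
  [0.055, 0.082, 0, 0, 0, 0, -1],
  [0.062, 0.114, 0, 0, 0, 0, -1],
  [0.064, 0.147, 0, 0, 0, 0, -1],
  [0.061, 0.18, 0, 0, 0, 0, -1],
  [0.051, 0.212, 0, 0, 0, 0, -1],
  [0.036, 0.242, 0, 0, 0, 0, -1],
])

```text
clock: 11.0
tcp_pos: [516.6, 176.0, 182.3]
eef_rot: [-179.6, -0.2, 163.5]
force: [-5.0, -4.6, 5.5]
opening: 19.6
```

```bash
python3 st.py 544.06 149.75;python3 crank.py 544.06 149.75 -588 -8 7 0
```

```text
t 11.0 tcp [516.6 176.  182.3] r 38.02 ang 136.3 Frad 0.47 Fres 6.76 fz 5.5 lag [2.2 2.  0.2] open 19.6 j7 [-37.  26.  24.]
[[-0.015,0.021,-0.0,0,0,-0.0,-1],[-0.033,0.04,-0.0,0,0,-0.0,-1],[-0.054,0.057,-0.0,0,0,-0.0,-1],[-0.077,0.07,-0.0,0,0,-0.0,-1],[-0.101,0.081,-0.0,0,0,-0.0,-1],[-0.127,0.087,-0.0,0,0,-0.0,-1],[-0.153,0.09,-0.0,0,0,-0.0,-1]]
end cmd [553.17 186.61 182.5 ] 163.505
```

Call:
play_rows([
  [-0.015, 0.021, 0, 0, 0, 0, -1],
  [-0.033, 0.04, 0, 0, 0, 0, -1],
  [-0.054, 0.057, 0, 0, 0, 0, -1],
  [-0.077, 0.07, 0, 0, 0, 0, -1],
  [-0.101, 0.081, 0, 0, 0, 0, -1],
  [-0.127, 0.087, 0, 0, 0, 0, -1],
  [-0.153, 0.09, 0, 0, 0, 0, -1],
])

```text
clock: 11.7
tcp_pos: [550.3, 187.3, 182.4]
eef_rot: [-179.8, -0.3, 163.6]
force: [-6.4, -0.1, 4.3]
opening: 19.2
```

```bash
python3 st.py 544.06 149.75;python3 crank.py 544.06 149.75 -644 -8 6 0
```

```text
t 11.7 tcp [550.3 187.3 182.4] r 38.03 ang 80.5 Frad -1.15 Fres 6.28 fz 4.3 lag [ 2.8 -0.6  0.1] open 19.2 j7 [-37.  26.  25.]
[[-0.027,-0.001,-0.0,0,0,-0.0,-1],[-0.053,-0.005,-0.0,0,0,-0.0,-1],[-0.078,-0.013,-0.0,0,0,-0.0,-1],[-0.102,-0.024,-0.0,0,0,-0.0,-1],[-0.124,-0.039,-0.0,0,0,-0.0,-1],[-0.144,-0.056,-0.0,0,0,-0.0,-1]]
end cmd [577.6 167.7 182.5] 163.505
```

Call:
play_rows([
  [-0.027, -0.001, 0, 0, 0, 0, -1],
  [-0.053, -0.005, 0, 0, 0, 0, -1],
  [-0.078, -0.013, 0, 0, 0, 0, -1],
  [-0.102, -0.024, 0, 0, 0, 0, -1],
  [-0.124, -0.039, 0, 0, 0, 0, -1],
  [-0.144, -0.056, 0, 0, 0, 0, -1],
])

```text
clock: 12.3
tcp_pos: [575.5, 171.2, 182.4]
eef_rot: [179.8, -0.2, 163.6]
force: [-4.4, 4.8, -0.3]
opening: 19.1
```

```bash
python3 st.py 544.06 149.75;python3 crank.py 544.06 149.75 -692 -8 6 0
```

```text
t 12.3 tcp [575.5 171.2 182.4] r 38.04 ang 34.4 Frad -0.88 Fres 6.47 fz -0.3 lag [ 2.1 -3.5  0.1] open 19.1 j7 [-37.  26.  28.]
[[-0.017,-0.021,-0.0,0,0,-0.0,-1],[-0.032,-0.043,-0.0,0,0,-0.0,-1],[-0.043,-0.067,-0.0,0,0,-0.0,-1],[-0.05,-0.093,-0.0,0,0,-0.0,-1],[-0.054,-0.119,-0.0,0,0,-0.0,-1],[-0.054,-0.145,-0.0,0,0,-0.0,-1]]
end cmd [579.72 136.82 182.5 ] 163.505
```

Call:
play_rows([
  [-0.017, -0.021, 0, 0, 0, 0, -1],
  [-0.032, -0.043, 0, 0, 0, 0, -1],
  [-0.043, -0.067, 0, 0, 0, 0, -1],
  [-0.05, -0.093, 0, 0, 0, 0, -1],
  [-0.054, -0.119, 0, 0, 0, 0, -1],
  [-0.054, -0.145, 0, 0, 0, 0, -1],
])

```text
clock: 12.9
tcp_pos: [581.0, 140.9, 182.5]
eef_rot: [179.6, 0.1, 163.6]
force: [3.1, 6.0, -5.8]
opening: 19.1
```

```bash
python3 st.py 544.06 149.75;python3 crank.py 544.06 149.75 -740 -8 6 0
```

```text
t 12.9 tcp [581.  140.9 182.5] r 38.01 ang -13.5 Frad 1.57 Fres 6.55 fz -5.8 lag [-1.3 -4.  -0. ] open 19.1 j7 [-37.  26.  31.]
[[0.003,-0.027,-0.0,0,0,-0.0,-1],[0.01,-0.052,-0.0,0,0,-0.0,-1],[0.021,-0.076,-0.0,0,0,-0.0,-1],[0.035,-0.099,-0.0,0,0,-0.0,-1],[0.052,-0.119,-0.0,0,0,-0.0,-1],[0.071,-0.137,-0.0,0,0,-0.0,-1]]
end cmd [558.33 114.58 182.5 ] 163.505
```

Call:
play_rows([
  [0.003, -0.027, 0, 0, 0, 0, -1],
  [0.01, -0.052, 0, 0, 0, 0, -1],
  [0.021, -0.076, 0, 0, 0, 0, -1],
  [0.035, -0.099, 0, 0, 0, 0, -1],
  [0.052, -0.119, 0, 0, 0, 0, -1],
  [0.071, -0.137, 0, 0, 0, 0, -1],
])

```text
clock: 13.5
tcp_pos: [561.5, 116.1, 182.6]
eef_rot: [179.7, 0.3, 163.5]
force: [6.2, 2.1, -7.0]
opening: 19.3
```

```bash
python3 st.py 544.06 149.75;python3 crank.py 544.06 149.75 -788 -8 6 0
```

```text
t 13.5 tcp [561.5 116.1 182.6] r 37.95 ang -62.6 Frad 0.98 Fres 6.53 fz -7.0 lag [-3.2 -1.5 -0.1] open 19.3 j7 [-37.  26.  32.]
[[0.022,-0.015,-0.0,0,0,-0.0,-1],[0.046,-0.027,-0.0,0,0,-0.0,-1],[0.071,-0.036,-0.0,0,0,-0.0,-1],[0.097,-0.04,-0.0,0,0,-0.0,-1],[0.123,-0.042,-0.0,0,0,-0.0,-1],[0.15,-0.039,-0.0,0,0,-0.0,-1]]
end cmd [527.35 115.62 182.5 ] 163.505
```

Call:
play_rows([
  [0.022, -0.015, 0, 0, 0, 0, -1],
  [0.046, -0.027, 0, 0, 0, 0, -1],
  [0.071, -0.036, 0, 0, 0, 0, -1],
  [0.097, -0.04, 0, 0, 0, 0, -1],
  [0.123, -0.042, 0, 0, 0, 0, -1],
  [0.15, -0.039, 0, 0, 0, 0, -1],
])

```text
clock: 14.1
tcp_pos: [530.5, 114.3, 182.5]
eef_rot: [179.9, 0.3, 163.4]
force: [5.7, -2.8, -4.7]
opening: 19.4
```

```bash
python3 st.py 544.06 149.75;python3 crank.py 544.06 149.75 -836 -8 6 0
```

```text
t 14.1 tcp [530.5 114.3 182.5] r 37.94 ang -111.0 Frad 0.62 Fres 6.31 fz -4.7 lag [-3.1  1.3 -0. ] open 19.4 j7 [-38.  26.  30.]
[[0.025,0.006,-0.0,0,0,-0.0,-1],[0.05,0.016,-0.0,0,0,-0.0,-1],[0.073,0.029,-0.0,0,0,-0.0,-1],[0.094,0.045,-0.0,0,0,-0.0,-1],[0.113,0.064,-0.0,0,0,-0.0,-1],[0.129,0.085,-0.0,0,0,-0.0,-1]]
end cmd [507.44 139.25 182.5 ] 163.505
```

Call:
play_rows([
  [0.025, 0.006, 0, 0, 0, 0, -1],
  [0.05, 0.016, 0, 0, 0, 0, -1],
  [0.073, 0.029, 0, 0, 0, 0, -1],
  [0.094, 0.045, 0, 0, 0, 0, -1],
  [0.113, 0.064, 0, 0, 0, 0, -1],
  [0.129, 0.085, 0, 0, 0, 0, -1],
])

```text
clock: 14.7
tcp_pos: [508.6, 136.1, 182.4]
eef_rot: [-179.7, 0.1, 163.4]
force: [2.0, -4.9, 1.3]
opening: 19.3
```

```bash
python3 st.py 544.06 149.75;python3 crank.py 544.06 149.75 -884 -8 6 0
```

```text
t 14.7 tcp [508.6 136.1 182.4] r 37.96 ang -158.9 Frad -0.14 Fres 5.28 fz 1.3 lag [-1.2  3.2  0.1] open 19.3 j7 [-38.  26.  27.]
[[0.012,0.024,-0.0,0,0,-0.0,-1],[0.022,0.048,-0.0,0,0,-0.0,-1],[0.027,0.074,-0.0,0,0,-0.0,-1],[0.029,0.101,-0.0,0,0,-0.0,-1],[0.028,0.127,-0.0,0,0,-0.0,-1],[0.022,0.153,-0.0,0,0,-0.0,-1]]
end cmd [511.91 169.84 182.5 ] 163.505
```

Call:
play_rows([
  [0.012, 0.024, 0, 0, 0, 0, -1],
  [0.022, 0.048, 0, 0, 0, 0, -1],
  [0.027, 0.074, 0, 0, 0, 0, -1],
  [0.029, 0.101, 0, 0, 0, 0, -1],
  [0.028, 0.127, 0, 0, 0, 0, -1],
  [0.022, 0.153, 0, 0, 0, 0, -1],
])

```text
clock: 15.3
tcp_pos: [510.2, 167.0, 182.3]
eef_rot: [-179.6, -0.1, 163.4]
force: [-3.8, -5.7, 6.3]
opening: 19.3
```

```bash
python3 st.py 544.06 149.75;python3 crank.py 544.06 149.75 -932 -8 6 0
```

```text
t 15.3 tcp [510.2 167.  182.3] r 37.98 ang 152.9 Frad 0.82 Fres 6.86 fz 6.3 lag [1.7 2.8 0.2] open 19.3 j7 [-38.  26.  24.]
[[-0.008,0.025,-0.0,0,0,-0.0,-1],[-0.021,0.049,-0.0,0,0,-0.0,-1],[-0.036,0.07,-0.0,0,0,-0.0,-1],[-0.054,0.089,-0.0,0,0,-0.0,-1],[-0.075,0.106,-0.0,0,0,-0.0,-1],[-0.098,0.119,-0.0,0,0,-0.0,-1]]
end cmd [537.46 187.09 182.5 ] 163.505
```

Call:
play_rows([
  [-0.008, 0.025, 0, 0, 0, 0, -1],
  [-0.021, 0.049, 0, 0, 0, 0, -1],
  [-0.036, 0.07, 0, 0, 0, 0, -1],
  [-0.054, 0.089, 0, 0, 0, 0, -1],
  [-0.075, 0.106, 0, 0, 0, 0, -1],
  [-0.098, 0.119, 0, 0, 0, 0, -1],
])

```text
clock: 15.9
tcp_pos: [533.3, 186.2, 182.3]
eef_rot: [-179.6, -0.4, 163.5]
force: [-9.0, -2.3, 9.0]
opening: 19.3
```

```bash
python3 st.py 544.06 149.75;python3 crank.py 544.06 149.75 -980 -8 6 0
```

```text
t 15.9 tcp [533.3 186.2 182.3] r 38.02 ang 106.4 Frad 0.38 Fres 9.28 fz 9.0 lag [4.2 0.9 0.2] open 19.3 j7 [-37.  26.  24.]
[[-0.024,0.011,-0.0,0,0,-0.0,-1],[-0.05,0.017,-0.0,0,0,-0.0,-1],[-0.076,0.02,-0.0,0,0,-0.0,-1],[-0.103,0.019,-0.0,0,0,-0.0,-1],[-0.129,0.015,-0.0,0,0,-0.0,-1],[-0.154,0.007,-0.0,0,0,-0.0,-1]]
end cmd [567.39 179.69 182.5 ] 163.505
```

```bash
echo '[537.46,187.09,182.5,163.505]'>c.json;python3 crank.py 544.06 149.75 -980 -3 2 1
```

```text
[[-0.009,0.005,-0.0,0,0,-0.0,-1],[-0.018,0.008,-0.0,0,0,-0.0,-1],[-0.018,0.008,-0.0,0,0,-0.0,-1]]
end cmd [541.37 187.6  182.5 ] 163.505
```

Call:
play_rows([
  [-0.009, 0.005, 0, 0, 0, 0, -1],
  [-0.018, 0.008, 0, 0, 0, 0, -1],
  [-0.018, 0.008, 0, 0, 0, 0, -1],
])

```text
clock: 16.2
tcp_pos: [537.5, 187.2, 182.3]
eef_rot: [-179.7, -0.3, 163.5]
force: [-6.8, -2.6, 7.8]
opening: 19.2
```

```bash
python3 st.py 544.06 149.75;python3 crank.py 544.06 149.75 -986 -3 4 0
```

```text
t 16.2 tcp [537.5 187.2 182.3] r 38.02 ang 99.9 Frad -1.42 Fres 7.18 fz 7.8 lag [3.9 0.4 0.2] open 19.2 j7 [-37.  26.  24.]
[[-0.01,0.004,-0.0,0,0,-0.0,-1],[-0.019,0.006,-0.0,0,0,-0.0,-1],[-0.029,0.009,-0.0,0,0,-0.0,-1],[-0.039,0.01,-0.0,0,0,-0.0,-1]]
end cmd [549.41 187.31 182.5 ] 163.505
```

Call:
play_rows([
  [-0.01, 0.004, 0, 0, 0, 0, -1],
  [-0.019, 0.006, 0, 0, 0, 0, -1],
  [-0.029, 0.009, 0, 0, 0, 0, -1],
  [-0.039, 0.01, 0, 0, 0, 0, -1],
])

```text
clock: 16.6
tcp_pos: [544.4, 187.8, 182.3]
eef_rot: [-179.7, -0.4, 163.6]
force: [-10.8, -0.7, 8.6]
opening: 19.4
```

```bash
python3 st.py 544.06 149.75;python3 crank.py 544.06 149.75 -998 -3 4 0
```

```text
t 16.6 tcp [544.4 187.8 182.3] r 38.03 ang 89.5 Frad -0.79 Fres 10.83 fz 8.6 lag [ 5.  -0.5  0.2] open 19.4 j7 [-37.  26.  25.]
[[-0.009,0.001,-0.0,0,0,-0.0,-1],[-0.019,0.002,-0.0,0,0,-0.0,-1],[-0.029,0.002,-0.0,0,0,-0.0,-1],[-0.039,0.002,-0.0,0,0,-0.0,-1]]
end cmd [557.01 185.47 182.5 ] 163.505
```

```bash
echo '[549.41,187.31,182.5,163.505]'>c.json;python3 -c "
from plan import *
line((544.8,187.8,182.5,163.505),1,-1)
line((544.8,187.8,182.5,163.505),3,-.35)
line((544.8,187.8,255,163.505),4,-.35)
"
```

```text
[[0.023,-0.004,-0.0,0,0,-0.0,-1]]
end cmd [544.77 187.85 182.5 ] 163.505
[[-0.0,-0.0,-0.0,0,0,-0.0,-0.35],[-0.0,-0.0,-0.0,0,0,-0.0,-0.35],[-0.0,-0.0,-0.0,0,0,-0.0,-0.35]]
end cmd [544.77 187.85 182.5 ] 163.505
[[-0.0,-0.0,-0.091,0,0,-0.0,-0.35],[-0.0,-0.0,-0.181,0,0,-0.0,-0.35],[-0.0,-0.0,-0.272,0,0,-0.0,-0.35],[-0.0,-0.0,-0.362,0,0,-0.0,-0.35]]
end cmd [544.77 187.85 254.9 ] 163.505
```

Call:
play_rows([
  [0.023, -0.004, 0, 0, 0, 0, -1],
  [0.023, -0.004, 0, 0, 0, 0, -1],
])

```text
clock: 16.8
tcp_pos: [543.8, 187.8, 182.4]
eef_rot: [-179.9, -0.1, 163.5]
force: [-2.6, -0.3, 1.7]
opening: 19.3
```

```bash
python3 st.py 544.06 149.75
```

```text
t 16.8 tcp [543.8 187.8 182.4] r 38.07 ang 90.4 Frad -0.24 Fres 2.63 fz 1.7 lag [ 0.9  0.  72.5] open 19.3 j7 [-37.  26.  24.]
```

Call:
play_rows([
  [0, 0, 0, 0, 0, 0, -0.35],
  [0, 0, 0, 0, 0, 0, -0.35],
  [0, 0, 0, 0, 0, 0, -0.35],
])

```text
clock: 17.1
tcp_pos: [545.7, 188.1, 182.6]
eef_rot: [179.9, 0.1, 163.5]
force: [-0.2, -0.2, 0.1]
opening: 27.7
```

Call:
play_rows([
  [0, 0, -0.091, 0, 0, 0, -0.35],
  [0, 0, -0.181, 0, 0, 0, -0.35],
  [0, 0, -0.272, 0, 0, 0, -0.35],
  [0, 0, -0.362, 0, 0, 0, -0.35],
])

```text
clock: 17.5
tcp_pos: [545.3, 188.0, 255.7]
eef_rot: [180.0, 0.0, 163.5]
force: [0.3, -0.1, 0.2]
opening: 27.9
```

```bash
python3 look.py 5
```

```text
17.6 [546.8 189.1 257.4] [179.78   0.27 163.48] [-0.06  0.89  0.26] [  6.2  26.  -40.6 109.   21.2  52.3  28.9]
```

View pics/scene5.png

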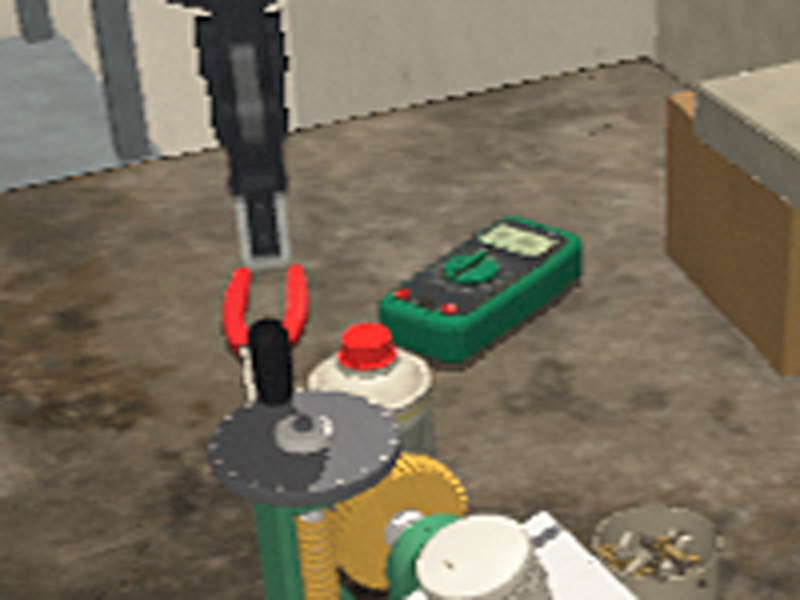

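View pics/top5.png

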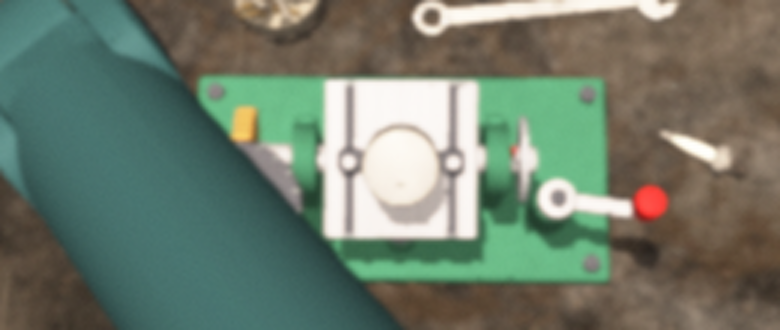

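```bash
python3 -c "
from plan import *
line((555,25,255,125),6,0.2)
line((569.5,-139.5,230,87.2),6,0.2,2)
line((569.5,-139.5,160,87.2),5,0.2,2)
"
```

```text
[[-0.047,-0.128,-0.0,0,0,0.143,0.2],[-0.093,-0.255,-0.0,0,0,0.285,0.2],[-0.14,-0.383,-0.0,0,0,0.428,0.2],[-0.187,-0.511,-0.0,0,0,0.57,0.2],[-0.234,-0.639,-0.0,0,0,0.713,0.2],[-0.28,-0.766,-0.001,0,0,0.856,0.2]]
end cmd [554.97  25.05 255.1 ] 124.985
[[-0.119,-0.069,0.021,0,0,0.14,0.2],[-0.239,-0.137,0.042,0,0,0.28,0.2],[-0.358,-0.206,0.063,0,0,0.42,0.2],[-0.477,-0.275,0.084,0,0,0.56,0.2],[-0.596,-0.344,0.105,0,0,0.7,0.2],[-0.716,-0.412,0.125,0,0,0.84,0.2],[-0.716,-0.412,0.125,0,0,0.84,0.2],[-0.716,-0.412,0.125,0,0,0.84,0.2]]
end cmd [ 569.56 -139.52  230.1 ] 87.185
[[0.0,-0.0,0.07,0,0,-0.0,0.2],[0.0,-0.0,0.14,0,0,-0.0,0.2],[0.0,-0.0,0.21,0,0,-0.0,0.2],[0.0,-0.0,0.28,0,0,-0.0,0.2],[0.0,-0.0,0.35,0,0,-0.0,0.2],[0.0,-0.0,0.35,0,0,-0.0,0.2],[0.0,-0.0,0.35,0,0,-0.0,0.2]]
end cmd [ 569.56 -139.52  160.1 ] 87.185
```

Call:
play_rows([
  [-0.047, -0.128, 0, 0, 0, 0.143, 0.2],
  [-0.093, -0.255, 0, 0, 0, 0.285, 0.2],
  [-0.14, -0.383, 0, 0, 0, 0.428, 0.2],
  [-0.187, -0.511, 0, 0, 0, 0.57, 0.2],
  [-0.234, -0.639, 0, 0, 0, 0.713, 0.2],
  [-0.28, -0.766, -0.001, 0, 0, 0.856, 0.2],
])

```text
clock: 18.2
tcp_pos: [554.8, 23.7, 254.1]
eef_rot: [-180.0, -0.0, 124.7]
force: [-0.3, 0.2, 0.1]
opening: 51.5
```

Call:
play_rows([
  [-0.119, -0.069, 0.021, 0, 0, 0.14, 0.2],
  [-0.239, -0.137, 0.042, 0, 0, 0.28, 0.2],
  [-0.358, -0.206, 0.063, 0, 0, 0.42, 0.2],
  [-0.477, -0.275, 0.084, 0, 0, 0.56, 0.2],
  [-0.596, -0.344, 0.105, 0, 0, 0.7, 0.2],
  [-0.716, -0.412, 0.125, 0, 0, 0.84, 0.2],
  [-0.716, -0.412, 0.125, 0, 0, 0.84, 0.2],
  [-0.716, -0.412, 0.125, 0, 0, 0.84, 0.2],
])

```text
clock: 19.0
tcp_pos: [569.2, -139.9, 229.1]
eef_rot: [-179.9, -0.0, 87.2]
force: [0.1, 0.8, 0.5]
opening: 51.1
```

```bash
python3 look.py 6 k
```

```text
19.1 [ 569.5 -137.9  229.7] [-1.7997e+02 -6.0000e-02  8.7340e+01] [ 0.43 -0.13 -0.43] [ 22.8  24.9 -18.3 110.   10.4  46.7  -3.7]
```

View pics/scene6.png

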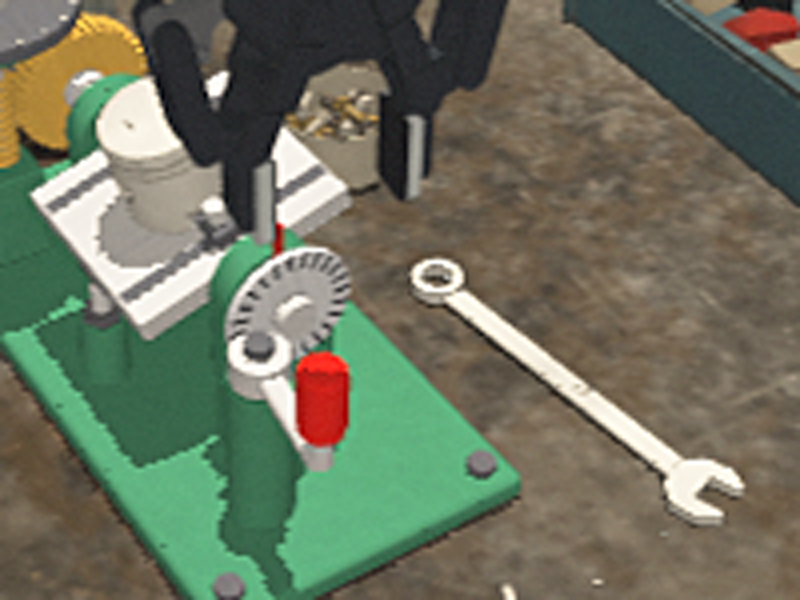

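Call:
play_rows([
  [0, 0, 0.07, 0, 0, 0, 0.2],
  [0, 0, 0.14, 0, 0, 0, 0.2],
  [0, 0, 0.21, 0, 0, 0, 0.2],
  [0, 0, 0.28, 0, 0, 0, 0.2],
  [0, 0, 0.35, 0, 0, 0, 0.2],
  [0, 0, 0.35, 0, 0, 0, 0.2],
  [0, 0, 0.35, 0, 0, 0, 0.2],
])

```text
clock: 19.8
tcp_pos: [569.5, -139.5, 159.5]
eef_rot: [-179.9, -0.0, 87.2]
force: [0.7, 0.0, 0.4]
opening: 51.3
```

```bash
python3 look.py 7 k; python3 -c "
from plan import *
line((569.5,-139.5,121,87.2),4,0.2,2)"
```

```text
19.9 [ 570.2 -139.6  160.6] [1.7993e+02 1.0000e-02 8.7180e+01] [-0.11  0.19 -0.22] [ 21.3  29.9 -16.5 113.1  13.1  38.7  -6.2]
[[0.0,-0.0,0.049,0,0,-0.0,0.2],[0.0,-0.0,0.098,0,0,-0.0,0.2],[0.0,-0.0,0.147,0,0,-0.0,0.2],[0.0,-0.0,0.195,0,0,-0.0,0.2],[0.0,-0.0,0.195,0,0,-0.0,0.2],[0.0,-0.0,0.195,0,0,-0.0,0.2]]
end cmd [ 569.56 -139.52  121.1 ] 87.185
```

View pics/scene7.png

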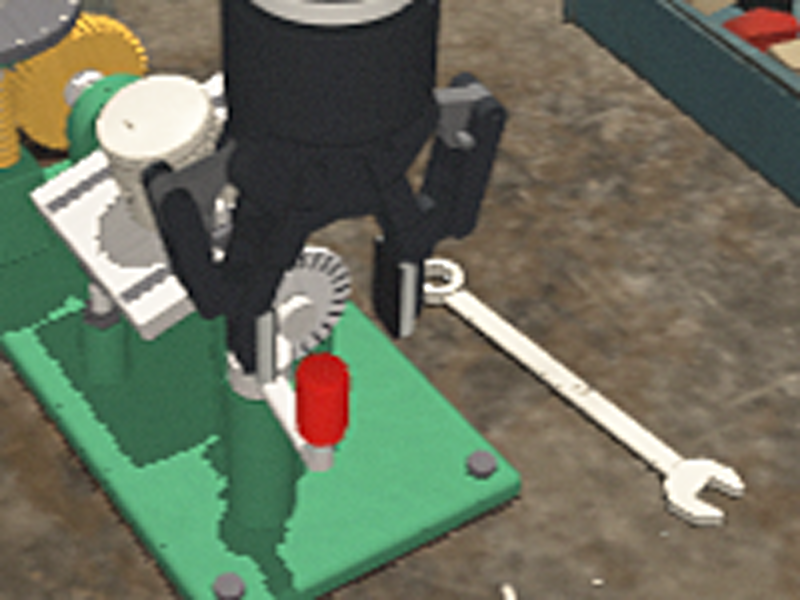

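```bash
echo '[569.56,-139.52,160.1,87.185]'>c.json; python3 -c "
from plan import *
line((569,-135.5,121,87.185),4,0.2,2)"
```

```text
[[0.005,-0.001,0.049,0,0,-0.0,0.2],[0.01,-0.002,0.098,0,0,-0.0,0.2],[0.015,-0.003,0.147,0,0,-0.0,0.2],[0.02,-0.004,0.195,0,0,-0.0,0.2],[0.02,-0.004,0.195,0,0,-0.0,0.2],[0.02,-0.004,0.195,0,0,-0.0,0.2]]
end cmd [ 568.96 -135.49  121.1 ] 87.185
```

Call:
play_rows([
  [0.005, -0.001, 0.049, 0, 0, 0, 0.2],
  [0.01, -0.002, 0.098, 0, 0, 0, 0.2],
  [0.015, -0.003, 0.147, 0, 0, 0, 0.2],
  [0.02, -0.004, 0.195, 0, 0, 0, 0.2],
  [0.02, -0.004, 0.195, 0, 0, 0, 0.2],
  [0.02, -0.004, 0.195, 0, 0, 0, 0.2],
])

```text
clock: 20.5
tcp_pos: [568.8, -135.3, 120.6]
eef_rot: [-179.9, -0.0, 87.2]
force: [-0.2, -0.5, -0.2]
opening: 51.6
```

```bash
python3 look.py 8 k
```

```text
20.6 [ 569.3 -135.5  121.3] [1.7997e+02 1.0000e-02 8.7180e+01] [-0.37  0.17  0.31] [ 19.9  33.  -15.2 114.6  14.7  34.1  -8. ]
```

View pics/scene8.png

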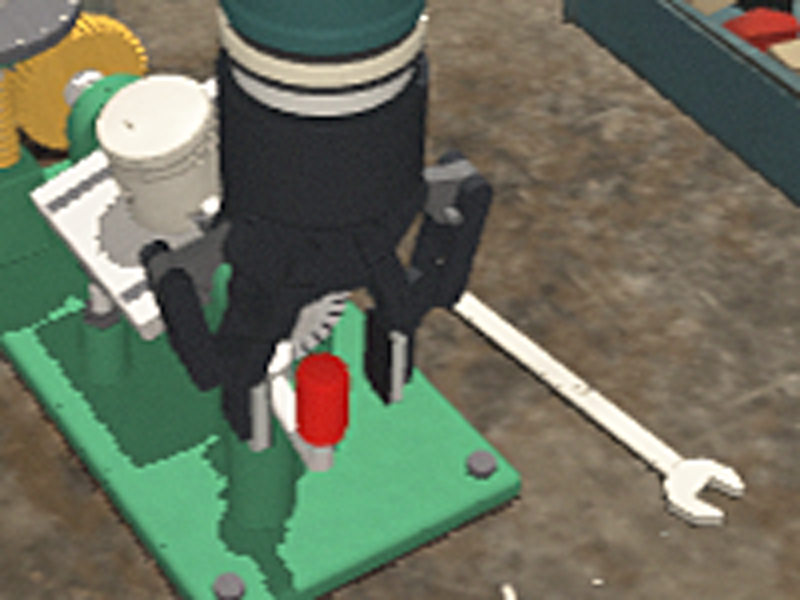

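Call:
play_rows([
  [0, 0, 0, 0, 0, 0, -1],
  [0, 0, 0, 0, 0, 0, -1],
  [0, 0, 0, 0, 0, 0, -1],
  [0, 0, 0, 0, 0, 0, -1],
  [0, 0, 0, 0, 0, 0, -1],
], newtons=30)

```text
clock: 21.1
tcp_pos: [568.8, -135.7, 121.5]
eef_rot: [-180.0, 0.0, 87.2]
force: [-1.9, -0.1, 4.8]
opening: 21.1
```

```bash
python3 look.py 9 k
```

```text
21.2 [ 568.8 -135.7  121.5] [-1.7998e+02  2.0000e-02  8.7170e+01] [-1.9  -0.29  5.22] [ 19.9  32.9 -15.2 114.7  14.7  34.2  -8. ]
```

View pics/scene9.png

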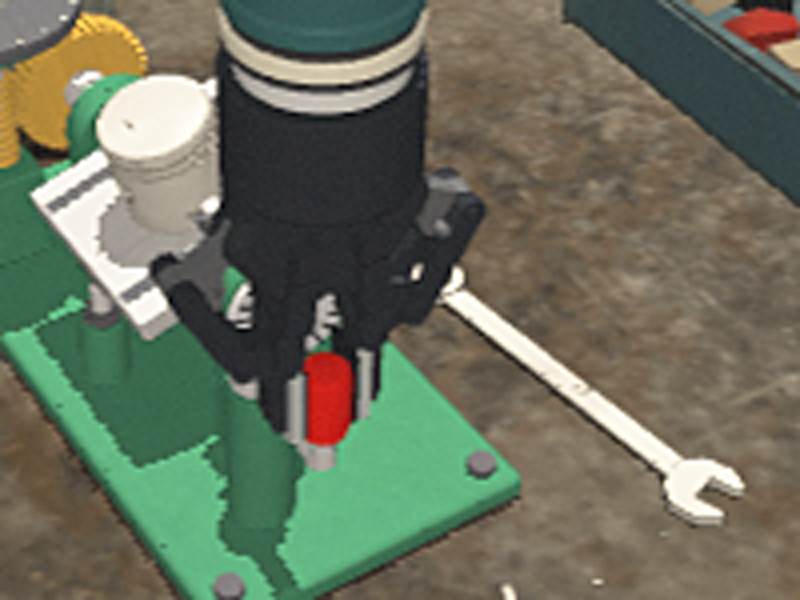

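```bash
cat > lev.py <<'E'
from plan import *
import sys
px,py,step,n,hold=map(float,sys.argv[1:6]);n=int(n);g=float(sys.argv[6]) if len(sys.argv)>6 else -1
c=load();v=np.array(c[:2])-[px,py];r=np.hypot(*v);a=np.degrees(np.arctan2(v[1],v[0]))
print('r',r,'a',a)
pts=[]
for i in range(n+int(hold)):
    k=step*min(i+1,n);t=np.radians(a+k);pts.append([px+r*np.cos(t),py+r*np.sin(t),121,c[3]+k])
rows(pts,g)
E
rm -f log.txt; python3 st.py 572.5 -77; python3 lev.py 572.5 -77 -4 5 0
```

```text
t 21.2 tcp [ 568.8 -135.7  121.5] r 58.8 ang -93.6 Frad 0.41 Fres -1.88 fz 5.2 lag [ 0.1  0.2 -0.4] open 21.0 j7 [-15.  15.  -8.]
r 58.592730486907634 a -93.4662884204657
[[0.001,-0.02,0.0,0,0,0.089,-1],[0.003,-0.041,0.0,0,0,0.178,-1],[0.007,-0.061,0.0,0,0,0.267,-1],[0.012,-0.081,0.0,0,0,0.356,-1],[0.019,-0.1,0.0,0,0,0.444,-1]]
end cmd [ 549.17 -130.71  121.1 ] 67.205
```

Call:
play_rows([
  [0.001, -0.02, 0, 0, 0, 0.089, -1],
  [0.003, -0.041, 0, 0, 0, 0.178, -1],
  [0.007, -0.061, 0, 0, 0, 0.267, -1],
  [0.012, -0.081, 0, 0, 0, 0.356, -1],
  [0.019, -0.1, 0, 0, 0, 0.444, -1],
])

```text
clock: 21.7
tcp_pos: [550.0, -131.3, 121.5]
eef_rot: [179.9, 0.0, 67.1]
force: [-0.7, -1.9, 3.8]
opening: 20.9
```

```bash
python3 st.py 572.5 -77; python3 lev.py 572.5 -77 -4 6 0
```

```text
t 21.7 tcp [ 550.  -131.3  121.5] r 58.76 ang -112.6 Frad 1.99 Fres 0.1 fz 3.8 lag [-0.8  0.6 -0.4] open 20.9 j7 [-10.  10. -23.]
r 58.55691889552493 a -113.48113357209027
[[0.001,-0.02,0.0,0,0,0.089,-1],[0.003,-0.041,0.0,0,0,0.178,-1],[0.007,-0.061,0.0,0,0,0.267,-1],[0.012,-0.081,0.0,0,0,0.356,-1],[0.019,-0.1,0.0,0,0,0.444,-1],[0.027,-0.119,0.0,0,0,0.533,-1]]
end cmd [ 529.32 -116.51  121.1 ] 43.22
```

```bash
python3 look.py 10 k
```

```text
21.8 [ 549.2 -131.   121.5] [1.7996e+02 3.0000e-02 6.7190e+01] [-1.13 -0.14  4.94] [ 15.8  31.4  -9.6 117.4   9.5  31.8 -23.3]
```

View pics/scene10.png

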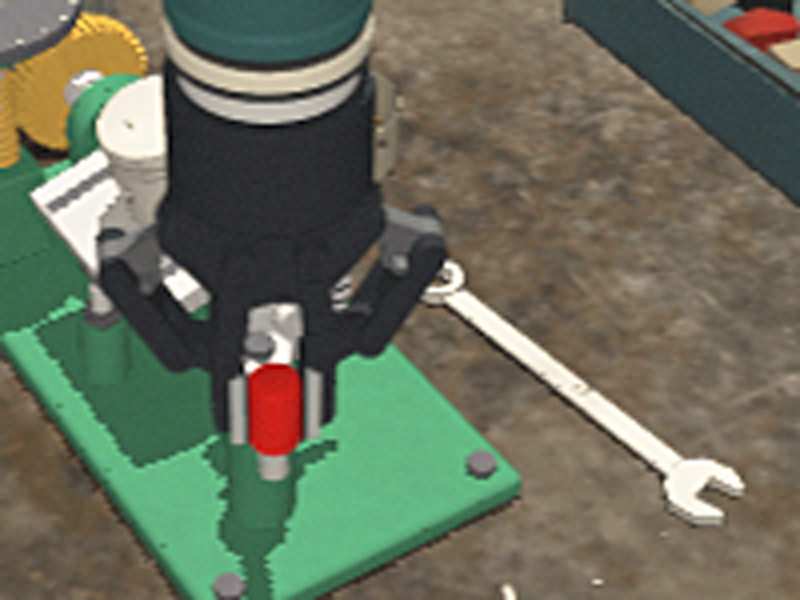

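Call:
play_rows([
  [0.001, -0.02, 0, 0, 0, 0.089, -1],
  [0.003, -0.041, 0, 0, 0, 0.178, -1],
  [0.007, -0.061, 0, 0, 0, 0.267, -1],
  [0.012, -0.081, 0, 0, 0, 0.356, -1],
  [0.019, -0.1, 0, 0, 0, 0.444, -1],
  [0.027, -0.119, 0, 0, 0, 0.533, -1],
])

```text
clock: 22.4
tcp_pos: [530.3, -117.5, 121.5]
eef_rot: [179.9, -0.0, 43.2]
force: [0.4, -2.7, 4.6]
opening: 21.1
```

```bash
python3 st.py 572.5 -77; python3 lev.py 572.5 -77 -4 4 0
```

```text
t 22.4 tcp [ 530.3 -117.5  121.5] r 58.52 ang -136.1 Frad 1.61 Fres 2.27 fz 4.6 lag [-1.   1.  -0.4] open 21.1 j7 [ -3.   3. -42.]
r 58.527954108769066 a -137.54275937756225
[[0.001,-0.02,0.0,0,0,0.089,-1],[0.003,-0.041,0.0,0,0,0.178,-1],[0.007,-0.061,0.0,0,0,0.267,-1],[0.012,-0.081,0.0,0,0,0.356,-1]]
end cmd [ 519.97 -103.06  121.1 ] 27.2
```

Call:
play_rows([
  [0.001, -0.02, 0, 0, 0, 0.089, -1],
  [0.003, -0.041, 0, 0, 0, 0.178, -1],
  [0.007, -0.061, 0, 0, 0, 0.267, -1],
  [0.012, -0.081, 0, 0, 0, 0.356, -1],
])

```text
clock: 22.8
tcp_pos: [521.0, -104.3, 121.5]
eef_rot: [179.9, -0.1, 27.1]
force: [-0.3, -3.1, 3.9]
opening: 20.9
```

```bash
python3 st.py 572.5 -77; python3 lev.py 572.5 -77 -3 3 1
```

```text
t 22.8 tcp [ 521.  -104.3  121.5] r 58.26 ang -152.1 Frad 1.76 Fres 2.58 fz 3.9 lag [-1.   1.2 -0.4] open 20.9 j7 [  2.  -2. -55.]
r 58.63494059845397 a -153.61243904490803
[[0.001,-0.015,0.0,0,0,0.067,-1],[0.002,-0.031,0.0,0,0,0.133,-1],[0.004,-0.046,0.0,0,0,0.2,-1],[0.004,-0.046,0.0,0,0,0.2,-1]]
end cmd [516.48 -94.51 121.1 ] 18.2
```

Expected end is near −158°. Continuing slowly and watching the lag.

Call:
play_rows([
  [0.001, -0.015, 0, 0, 0, 0.067, -1],
  [0.002, -0.031, 0, 0, 0, 0.133, -1],
  [0.004, -0.046, 0, 0, 0, 0.2, -1],
  [0.004, -0.046, 0, 0, 0, 0.2, -1],
])

```text
clock: 23.2
tcp_pos: [519.8, -99.7, 121.6]
eef_rot: [179.5, -0.3, 18.1]
force: [3.3, -10.6, -1.7]
opening: 21.1
```

```bash
python3 st.py 572.5 -77; python3 lev.py 572.5 -77 -3 2 2
```

```text
t 23.2 tcp [519.8 -99.7 121.6] r 57.34 ang -156.7 Frad 1.17 Fres 11.06 fz -1.7 lag [-3.4  5.2 -0.5] open 21.1 j7 [  5.  -4. -62.]
r 58.69265327011296 a -162.64096914531223
[[0.001,-0.015,0.0,0,0,0.067,-1],[0.002,-0.031,0.0,0,0,0.133,-1],[0.002,-0.031,0.0,0,0,0.133,-1],[0.002,-0.031,0.0,0,0,0.133,-1]]
end cmd [514.92 -88.5  121.1 ] 12.215
```

Call:
play_rows([
  [0.001, -0.015, 0, 0, 0, 0.03, -1],
  [0.001, -0.015, 0, 0, 0, 0.03, -1],
  [0.001, -0.015, 0, 0, 0, 0.03, -1],
])

```text
clock: 23.5
tcp_pos: [520.2, -99.6, 121.6]
eef_rot: [179.3, -0.4, 16.7]
force: [5.1, -15.1, -5.4]
opening: 21.4
```

```bash
python3 st.py 572.5 -77; python3 look.py 11 k
```

```text
t 23.5 tcp [520.2 -99.6 121.6] r 56.99 ang -156.6 Frad 1.37 Fres 15.9 fz -5.4 lag [-5.3 11.1 -0.5] open 21.4 j7 [  5.  -4. -63.]
23.6 [520.2 -99.6 121.6] [179.33  -0.4   16.69] [  5.54 -14.61  -4.64] [  1.8  29.3   5.2 122.7  -4.5  27.6 -63. ]
```

View pics/scene11.png

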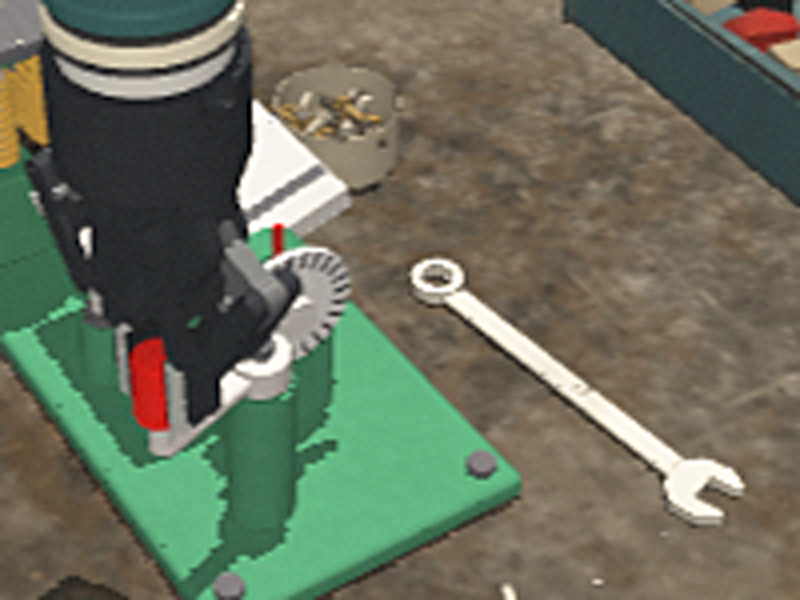

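```bash
python3 -c "
import json,numpy as np
a=np.radians(18.2);e=np.array([516.48,-94.51])+200*(.001*np.array([np.cos(a),np.sin(a)])-.015*np.array([np.sin(a),-np.cos(a)]))
json.dump([*e.tolist(),121.1,16.85],open('c.json','w'));print(e)
from plan import *
line((519.7,-98.6,121.3,17),1,-1,1)
line((519.7,-98.6,121.3,17),1,-.15,3)
line((519.7,-98.6,240,17),5,-.15,1)
"
```

```text
[515.73298965 -91.59761686]
[[0.009,0.039,-0.001,0,0,-0.003,-1],[0.009,0.039,-0.001,0,0,-0.003,-1]]
end cmd [519.72 -98.54 121.3 ] 16.985000000000003
[[-0.0,0.0,-0.0,0,0,-0.0,-0.15],[-0.0,0.0,-0.0,0,0,-0.0,-0.15],[-0.0,0.0,-0.0,0,0,-0.0,-0.15],[-0.0,0.0,-0.0,0,0,-0.0,-0.15]]
end cmd [519.72 -98.54 121.3 ] 16.985000000000003
[[-0.0,0.0,-0.119,0,0,-0.0,-0.15],[-0.0,0.0,-0.237,0,0,-0.0,-0.15],[-0.0,0.0,-0.356,0,0,-0.0,-0.15],[-0.0,0.0,-0.475,0,0,-0.0,-0.15],[-0.0,0.0,-0.594,0,0,-0.0,-0.15],[-0.0,0.0,-0.594,0,0,-0.0,-0.15]]
end cmd [519.72 -98.54 240.1 ] 16.985000000000003
```

Call:
play_rows([
  [0.009, 0.039, -0.001, 0, 0, -0.003, -1],
  [0.009, 0.039, -0.001, 0, 0, -0.003, -1],
])

```text
clock: 23.8
tcp_pos: [520.2, -100.0, 121.4]
eef_rot: [179.9, 0.0, 17.0]
force: [-1.5, -2.9, 4.0]
opening: 21.3
```

Call:
play_rows([
  [0, 0, 0, 0, 0, 0, -0.15],
  [0, 0, 0, 0, 0, 0, -0.15],
  [0, 0, 0, 0, 0, 0, -0.15],
  [0, 0, 0, 0, 0, 0, -0.15],
])

```text
clock: 24.2
tcp_pos: [519.8, -98.0, 121.1]
eef_rot: [-180.0, 0.0, 17.0]
force: [-0.5, -0.0, -0.2]
opening: 36.2
```

Call:
play_rows([
  [0, 0, -0.119, 0, 0, 0, -0.15],
  [0, 0, -0.237, 0, 0, 0, -0.15],
  [0, 0, -0.356, 0, 0, 0, -0.15],
  [0, 0, -0.475, 0, 0, 0, -0.15],
  [0, 0, -0.594, 0, 0, 0, -0.15],
  [0, 0, -0.594, 0, 0, 0, -0.15],
])

```text
clock: 24.8
tcp_pos: [522.0, -98.7, 243.2]
eef_rot: [179.9, -0.4, 17.0]
force: [0.5, -0.1, 0.4]
opening: 36.1
```

```bash
python3 -c "
from plan import *
line((450,-250,250,17),6,-.15,2)"
```

```text
[[-0.092,0.104,-0.008,0,0,-0.0,-0.15],[-0.185,0.207,-0.017,0,0,-0.0,-0.15],[-0.277,0.311,-0.025,0,0,-0.0,-0.15],[-0.37,0.415,-0.033,0,0,-0.0,-0.15],[-0.462,0.519,-0.041,0,0,-0.0,-0.15],[-0.555,0.622,-0.05,0,0,-0.0,-0.15],[-0.555,0.622,-0.05,0,0,-0.0,-0.15],[-0.555,0.622,-0.05,0,0,-0.0,-0.15]]
end cmd [ 449.9  -249.94  250.1 ] 16.985000000000003
```

Call:
play_rows([
  [-0.092, 0.104, -0.008, 0, 0, 0, -0.15],
  [-0.185, 0.207, -0.017, 0, 0, 0, -0.15],
  [-0.277, 0.311, -0.025, 0, 0, 0, -0.15],
  [-0.37, 0.415, -0.033, 0, 0, 0, -0.15],
  [-0.462, 0.519, -0.041, 0, 0, 0, -0.15],
  [-0.555, 0.622, -0.05, 0, 0, 0, -0.15],
  [-0.555, 0.622, -0.05, 0, 0, 0, -0.15],
  [-0.555, 0.622, -0.05, 0, 0, 0, -0.15],
])

```text
clock: 25.6
tcp_pos: [449.3, -249.9, 249.4]
eef_rot: [-179.9, 0.0, 16.9]
force: [-0.3, 0.4, -0.3]
opening: 36.3
```

```bash
sed -i 's/(190,230,260,110)/(190,200,260,140)/;s/(160,110,200,150)/(190,170,200,200)/' look.py; python3 look.py 12; python3 -c "
from h import *
t=np.load('top12.npz');f=t['frame'];H,S,V=cv2.split(cv2.cvtColor(f,cv2.COLOR_BGR2HSV));m=np.zeros(H.shape,bool);m[200:340,190:450]=1
b=blobs(f,m&((H<6)|(H>174))&(S>170)&(V>90));print(b)
for x in b: print(onz(t,*x[1],150).round(1))
"
```

```text
25.7 [ 450.2 -248.6  249.5] [-1.7993e+02  2.0000e-02  1.7080e+01] [ 0.69 -0.45  0.58] [ 16.6  17.6   9.1 118.3  -4.   44.4 -44.8]
[([213, 255, 13, 13, 126], [219.3, 261.0]), ([382, 317, 11, 10, 84], [387.0, 321.7])]
[618.5 262.9 150. ]
[ 512.7 -102.3  150. ]
```

View pics/scene12.png

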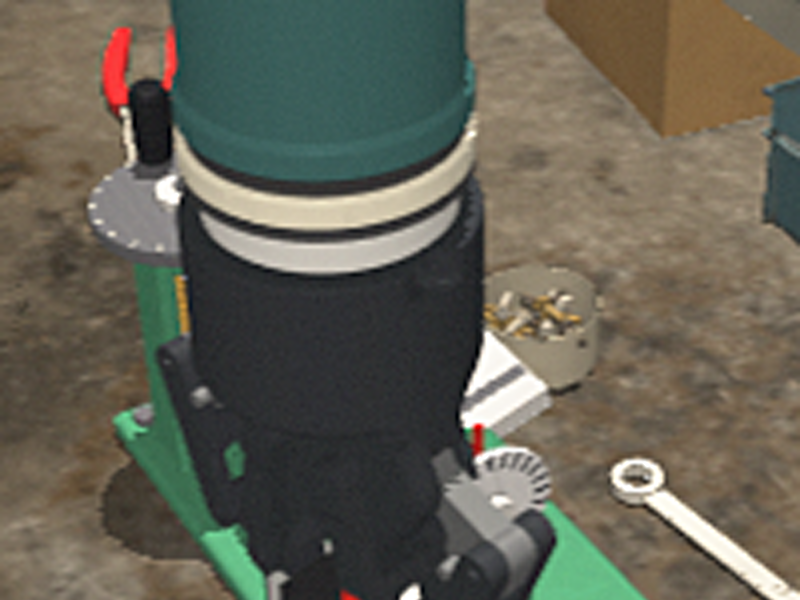

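View pics/top12.png

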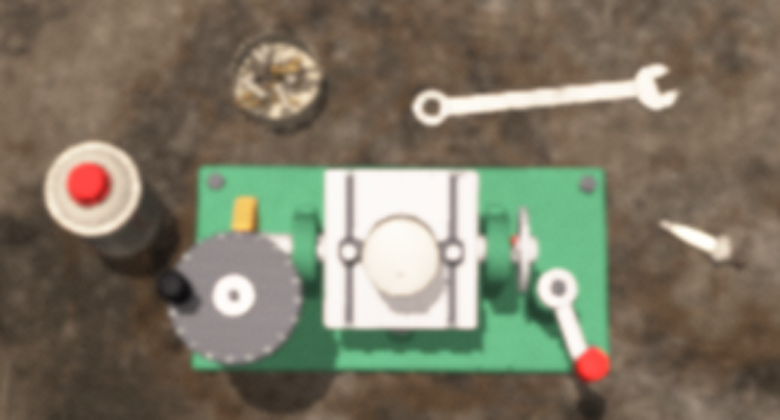

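```bash
python3 -c "
from bench import ticket
print(ticket.job_done())"
```

```text
the job is handed in; nothing more can be done
None
```

The table is wound onto the set screw and the clamp lever is locked at its end stop. I handed the job in at about 25.7 s with the gripper clear of everything; no verdict is reported.

- **Winding:** I gripped the black handle and wound it clockwise about 3.2 turns. I felt first contact at roughly 3.1 turns, when the handle force rose from about 6.5 N. I stopped at 10.8 N, the highest reading I saw, though readings come only at the end of each move and carry about 1 N of noise. I then took the load off before letting go. The handle had settled back by about 1° while still held, and the last top view shows it where I left it.
- **Clamping:** Only after that did I swing the red-knobbed lever clockwise about 65°. It stopped dead: raising the push from 11 N to 16 N did not move it. The last top view puts the lever at about 1.27 rad, against the 1.25 rad stop and within measuring error.
- **Surroundings:** In the same view the spray can, bolt tin, spanner and spark plug look undisturbed, and the table looks tilted towards the robot.
- **Disagreements:** The two cameras differed by up to about 8 mm on the handle and hub, so I took the handwheel centre from the felt circle (fit within about 0.1 mm). In the last scene picture the arm hides the set screw and the near edge of the table, so that the table bears on the screw rests on the felt force, not on sight.

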